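# Load and clamp tube racks in the drawer of an incubator shaker

### The job

Load the incubator shaker: pull its drawer all the way out, swing the red cam lever back to its open stop, and stand every tube rack upright on the drawer floor between the steel fence and the clamp's orange rubber pads, each with its ends towards the fence and a pad, tipping none over. Then turn the cam lever just far enough that the pads hold all the racks snugly against the fence, nipping the rubber lightly without overrunning and crushing it, let go, and push the drawer fully shut. Leave the foam rack, the flask and the reagent bottle where they are.

Things in the scene. Friction and masses are not known exactly. Their poses are not given: they have to be found in the camera images.
- incubator: Low white bench-top incubator shaker, fixed, 330 mm wide (y) x 300 mm deep (x) x 145 mm high. Origin: at bench level under the middle of its front plane (the drawer panel's inner side when shut). Its x axis points back into the housing, y to the left as seen by the robot, z up. The drawer slides out along its -x. Drawer, fence and clamp have the same axes.
- drawer (a joint): How far the drawer is pushed in from its full-out stop, m: 0 fully out, 0.235 fully shut. Starts a little short of fully out. It stays where it is left; about 11 N of friction. White front panel 326 mm wide, 18 mm thick, top 143 mm above the bench. Tray behind it: floor 26 mm above the bench, 290 mm wide, low side walls up to 60 mm above the bench. Fully out, its last 20 mm stay under the housing.
- drawer_handle (a point): Middle of the drawer's steel bar handle: bar 12 mm thick, 140 mm long along y, 40 mm clear of the panel face (axis to face), 118 mm above the bench. Free above, so it can be pinched or hooked from above, even when the drawer is shut.
- rack_bed (a point): Point on the drawer floor, 26 mm above the bench: 110 mm behind the panel's inner face, 55 mm in +y from the fence face, so a rack against the fence has its origin at this y. Racks stand side by side, long sides along y. Four dark mats mark their places, each facing a pad, centred 70 and 24 mm in front (-x) and 22 and 68 mm behind this point. Low end stops stand 94 mm in front and 91 mm behind.
- fence_face (a point): Middle of the fixed steel fence's face, which looks to +y; the fence is 200 mm long in x and reaches 70 mm above the bench.
- camlever (a joint): Angle of the cam lever, rad: 0 at the open stop, where the lever points to +y of the drawer; it grows anticlockwise seen from above, so at 1.57 it points to -x, towards the front panel; end stop at 2.0. The eccentric (20 mm) moves the jaw by 20 mm x (1 - cos angle). It stays where it is left (about 7 N at the grip to turn it, up to about 16 N when four pads are nipped). It was left partly turned.
- lever_grip (a point): Point on the axis of the upright red post at the lever's end: post 16 mm in diameter, 58 mm tall from 63 to 121 mm above the bench; this point is 105 mm above the bench.
- cam_axis (a point): Vertical turning axis of the cam lever at the same height; the post runs on a circle of 90 mm radius about it.
- rack_a: Blue tube rack, rigid, 0.24 kg: block 110 mm long (own x) x 40 mm wide (own y) x 36 mm high with two rows of capped tubes (caps up to 50 mm), and a carrying bar along its length over the middle: bar 108 mm long, 12 mm wide, from 85 to 97 mm above the foot, on a post at each end. Origin: centre of the underside. Either way round is the same. Starts on the bench, or absent.
- rack_b: Green tube rack, as rack_a.
- rack_c: Orange tube rack, as rack_a.
- rack_d: White tube rack, as rack_a.
- foam_rack: Yellow foam block with a few tubes, 90 x 140 x 45 mm, loose on the bench; leave alone. Origin: centre of the underside.
- flask: Conical glass flask, 84 mm across, 120 mm high; leave alone. Origin: centre of the underside.
- reagent: Amber reagent bottle with blue cap, 68 mm across, 130 mm high; leave alone. Origin: centre of the underside.
- pad2_face (a point): Middle of the free face of pad2, one of four orange rubber pads on the blue clamp jaw, each 41 mm long, 31 to 63 mm above the bench, in line with the rack places (pad1 nearest the front panel, pad4 farthest back). They look to -y at the fence and move to -y with the jaw. Lever open, they stand 120 to 126 mm from the fence (as the clamp block was last bolted), 10 to 16 mm more than a rack's length.
- pad1 (a joint): How much pad1 (nearest the front panel) is compressed, m: 0 free (also when no rack faces it), 0.0065 crushed solid. Springy, 2.5 N per mm. Up to about 1 mm the rack may only be sliding towards the fence; about 1.5 to 4 mm is snug, over 5 mm is crushed.
- pad2 (a joint): Compression of pad2 (second), as joint pad1.
- pad3 (a joint): Compression of pad3 (third), as joint pad1.
- pad4 (a joint): Compression of pad4 (farthest back), as joint pad1.

How it is judged (in metres and radians):
On the way, in this order (a step that is already met when the one before it is completed fails the run):
1. the drawer is fully out and the cam lever is back at its open stop (value of joint drawer below 0.01 m and value of joint camlever below 0.15 rad), for 0.2 s.
2. every rack stands upright on the drawer floor between fence and pads (angle between each of rack_a, rack_b, rack_c, rack_d's own z axis and vertical below 0.15 rad and z of rack_a in the frame of rack_bed between -0.006 and 0.006 m and y of rack_a in the frame of rack_bed between -0.006 and 0.02 m and x of rack_a in the frame of rack_bed between -0.11 and 0.12 m and angle between the x axis of each of rack_a, rack_b, rack_c, rack_d and the y axis of incubator, either way round below 0.15 rad and z of rack_b in the frame of rack_bed between -0.006 and 0.006 m and y of rack_b in the frame of rack_bed between -0.006 and 0.02 m and x of rack_b in the frame of rack_bed between -0.11 and 0.12 m and z of rack_c in the frame of rack_bed between -0.006 and 0.006 m and y of rack_c in the frame of rack_bed between -0.006 and 0.02 m and x of rack_c in the frame of rack_bed between -0.11 and 0.12 m and z of rack_d in the frame of rack_bed between -0.006 and 0.006 m and y of rack_d in the frame of rack_bed between -0.006 and 0.02 m and x of rack_d in the frame of rack_bed between -0.11 and 0.12 m and value of joint drawer below 0.03 m and value of joint camlever below 0.3 rad and linear speed of each of rack_a, rack_b, rack_c, rack_d below 0.02 m/s), for 0.2 s.
3. with the drawer still out, the cam lever is turned until every rack is held against the fence, no pad nipped by more than 4 mm, and is let go (angle between each of rack_a, rack_b, rack_c, rack_d's own z axis and vertical below 0.15 rad and z of rack_a in the frame of rack_bed between -0.006 and 0.006 m and y of rack_a in the frame of rack_bed between -0.006 and 0.02 m and x of rack_a in the frame of rack_bed between -0.11 and 0.12 m and angle between the x axis of each of rack_a, rack_b, rack_c, rack_d and the y axis of incubator, either way round below 0.15 rad and z of rack_b in the frame of rack_bed between -0.006 and 0.006 m and y of rack_b in the frame of rack_bed between -0.006 and 0.02 m and x of rack_b in the frame of rack_bed between -0.11 and 0.12 m and z of rack_c in the frame of rack_bed between -0.006 and 0.006 m and y of rack_c in the frame of rack_bed between -0.006 and 0.02 m and x of rack_c in the frame of rack_bed between -0.11 and 0.12 m and z of rack_d in the frame of rack_bed between -0.006 and 0.006 m and y of rack_d in the frame of rack_bed between -0.006 and 0.02 m and x of rack_d in the frame of rack_bed between -0.11 and 0.12 m and contact force between each of rack_a, rack_b, rack_c, rack_d and drawer_c0 above 1 N and value of joint each of pad1, pad2, pad3, pad4 below 0.004 m and value of joint drawer below 0.08 m and contact force between the fingers and camlever below 0.3 N), for 0.3 s.
At the end, for the whole second after the job is handed in: The drawer is shut (within 5 mm); every rack stands upright on its floor, square to the fence within 0.15 rad, pressed against the fence with more than 1 N by the clamp; no rubber pad is compressed by more than 4 mm; all at rest (angle between each of rack_a, rack_b, rack_c, rack_d's own z axis and vertical below 0.15 rad and z of rack_a in the frame of rack_bed between -0.006 and 0.006 m and y of rack_a in the frame of rack_bed between -0.006 and 0.02 m and x of rack_a in the frame of rack_bed between -0.11 and 0.12 m and angle between the x axis of each of rack_a, rack_b, rack_c, rack_d and the y axis of incubator, either way round below 0.15 rad and z of rack_b in the frame of rack_bed between -0.006 and 0.006 m and y of rack_b in the frame of rack_bed between -0.006 and 0.02 m and x of rack_b in the frame of rack_bed between -0.11 and 0.12 m and z of rack_c in the frame of rack_bed between -0.006 and 0.006 m and y of rack_c in the frame of rack_bed between -0.006 and 0.02 m and x of rack_c in the frame of rack_bed between -0.11 and 0.12 m and z of rack_d in the frame of rack_bed between -0.006 and 0.006 m and y of rack_d in the frame of rack_bed between -0.006 and 0.02 m and x of rack_d in the frame of rack_bed between -0.11 and 0.12 m and contact force between each of rack_a, rack_b, rack_c, rack_d and drawer_c0 above 1 N and value of joint each of pad1, pad2, pad3, pad4 below 0.004 m and value of joint drawer above 0.23 m and linear speed of each of rack_a, rack_b, rack_c, rack_d below 0.02 m/s); the robot touches nothing.
It fails at once if a rubber pad is crushed by more than 5 mm (cam lever overrun) (value of joint any of pad1, pad2, pad3, pad4 above 0.005 m).
It fails at once if a rack tips over (more than 50 degrees) (angle between any of rack_a, rack_b, rack_c, rack_d's own z axis and vertical above 0.87 rad).
It fails at once if the foam rack is moved more than 25 mm or tipped (distance of foam_rack from where it was at the start of the episode above 0.025 m or angle between foam_rack's own z axis and vertical above 0.3 rad).
It fails at once if the flask is moved more than 25 mm or tipped (distance of flask from where it was at the start of the episode above 0.025 m or angle between flask's own z axis and vertical above 0.3 rad).
It fails at once if the reagent bottle is moved more than 25 mm or tipped (distance of reagent from where it was at the start of the episode above 0.025 m or angle between reagent's own z axis and vertical above 0.3 rad).
Of rack_a, rack_b, rack_c, rack_d only 2 to 4 are there at a start; the rules pass over those that are not, and their reading is None.
At some moment in a run one of rack_a, rack_b, rack_c, rack_d may be knocked a few centimetres aside while the robot is not near it.
It also fails if it takes over 210 s, if anything falls off the work surface, if the arm or the gripper's body presses on something with over 40 N, if the wrist force passes 120 N, or if a joint passes its speed limit or range.

### The arm

A 6-joint arm with a two-finger parallel gripper is mounted at the origin on the work surface. World frame = base frame: x ahead of the robot, y to its left, z up, the work surface at z = 0. Lengths are in m, angles in degrees, forces in N, time in s.
With the tool pointing down it reaches from about 0.35 to 0.875 m from the base axis. Payload 4.2 kg.
Tool frame: the origin (TCP) lies midway between the tips of the shut fingers; the grasp point (between the pads) lies 19 mm behind it; z points along the fingers, x is the direction in which the jaws open and shut, and the axes are right-handed (so a half turn about z gives the same grasp; the last joint's range is limited). The gripper opens to 87 mm and grips with 3 to 60 N. Pads are 19 mm wide; open, the fingers measure 117 mm over their backs; the gripper's body (75 mm by 190 mm) begins 51 mm behind the grasp point.
Start: joints at [89.129, 22.042, 0.453, 0, -68.411, -14.817], TCP at [0.169, 0.602, 0.223] pointing down, gripper open.
Joint ranges: [-179.83, 179.83], [-69.29, 118.12], [-61.27, 80.66], [-181.25, 117.63], [-171.15, -9.14], [-177.46, 177.46]. Speed limits (degrees/s): [159.86, 159.86, 180, 180, 180, 180].

### API

Orientations are given as a 3x3 rotation matrix whose columns are the frame's x, y, z axes.
In Python, from station import sense, capture, finish_job, find_in gives the robot as it stands.
- The arm moves only by the shell command python3 -m creep 'ROWS'. ROWS is JSON, a list of rows, each a list of 7 numbers: the shift along the tool's x, y, z in mm, then the turn, a rotation vector about the tool's x, y, z in degrees, then the opening, from 0 (shut) to 1 (fully open). A call has exactly 10 rows; each row shifts and turns the commanded pose from where the row before left it, along the tool's axes as they then stand; what a row does not reach is not made up. A row lasts 1/8 s, in which the tool goes at most 62.5 mm and 10.7 degrees, less where a joint would pass 70% of its speed; a pose out of reach is approached as far as the arm can. A call with a gripper value outside its range is refused whole. The fingers move at their own pace and stop on an object; the grip force is fixed at half the most. Time passes only in rows, so rows that do not move let the fingers close, or fill a call up. It gives the time, the measured TCP pose, the force and the opening at its end, in the units of the state.
- sense(): the state, without advancing time (a new reading comes with each control period).
- capture(name): name is "scene" or "top" or "wrist"; returns a dict with "color" (480x640x3 uint8, blue, green, red), "vertical_fov" (degrees; the focal length in pixels is half the picture's height over the tangent of half this angle, whatever the lens; pixels are square), "cx", "cy" (the principal point, pixels), "R" (3x3) and "t" (3): a world point X has camera coordinates R X + t. Camera axes: x right, y down, z forward; pixel columns grow to the right and rows downward; lengths in m; the calibration is good to about 2 mm. A picture is of the moment at which its call begins. There is no depth.
- finish_job(): hands the job in, once; it reports no verdict.
Trained networks look in the newest picture that a camera, given by its name, has taken for a name from the list of things; names that differ only in an ending like _2 or _b are one class to them, and where a whole thing is asked for, a point or a joint stands for the part that bears it (a point fixed in the world has none). Each returns a list of dicts, best first, with "p" (0 to 1); they miss things now and then, are a little off and sometimes report something else, mostly with a low value. They report only what shows in the picture. A call takes as long as a camera call.
- find_in(camera, name): "xy" ([column, row] in pixels, amid what is visible of it).
The state is a dict: "time_s": time; "joints": joint angles; "joint_velocities": joint speeds; "effort": joint torques, N m; "tcp_pos": TCP position; "ee_rot": TCP orientation; "wrist_force": force on the tool from outside, world axes, zero at the start; "moment": the same for the moment, N m; "gripper_width": opening from 0.0 (shut) to 1.0 (fully open).
Only numpy, scipy, OpenCV 4.12 (cv2) and the standard library are available. Lean on these libraries where they do the work, as an engineer would, in place of code of your own. Each camera call takes 0.05 s, during which the arm holds its last target. There are 200 camera calls.

## Working session

There is one attempt and no reset: what is moved stays moved. The work goes in short steps, Python scripts to look and compute and a shell command to move; the robot and the scene stay as the last step left them, time stands still between calls to the robot, and variables do not carry over. Pictures are saved under pics/ and viewed, about 12 in all and at most 16, crops included, and the job is handed in when it is done.

```bash
ls; mkdir -p pics; cat > h.py <<'E'
import numpy as np, cv2
from station import sense, capture, finish_job, find_in
def cam(n,save=None):
    c=capture(n)
    if save: cv2.imwrite('pics/'+save,c['color'])
    return c
def ray(c,xy):
    f=240/np.tan(np.radians(c['vertical_fov'])/2); R=np.array(c['R']); t=np.array(c['t'])
    d=R.T@np.array([(xy[0]-c['cx'])/f,(xy[1]-c['cy'])/f,1]); return -R.T@t,d
def atz(c,xy,z):
    o,d=ray(c,xy); return o+d*(z-o[2])/d[2]
def proj(c,X):
    f=240/np.tan(np.radians(c['vertical_fov'])/2); p=np.array(c['R'])@np.array(X)+np.array(c['t'])
    return np.array([c['cx'],c['cy']])+f*p[:2]/p[2]
def st():
    s=sense(); print(round(s['time_s'],2),np.round(s['tcp_pos'],4),np.round(s['ee_rot'],3).tolist(),np.round(s['wrist_force'],1),round(s['gripper_width'],3)); return s
E
python3 - <<'E'
from h import *
st()
for n in ['scene','top']:
    c=cam(n,n+'0.png'); print(n,c['vertical_fov'],c['cx'],c['cy'],np.round(-np.array(c['R']).T@np.array(c['t']),3))
    for o,z in [('incubator',.14),('drawer_handle',.118),('lever_grip',.105),('cam_axis',.105),('rack_a',.05),('rack_b',.05),('rack_c',.05),('rack_d',.05),('foam_rack',.045),('flask',.06),('reagent',.13),('pad2_face',.047),('fence_face',.07),('rack_bed',.026)]:
        for r in find_in(n,o)[:4]: print(o,np.round(r['xy']),round(r['p'],2),np.round(atz(c,r['xy'],z),3)[:2])
E
```

```text
pics
0.0 [0.1688 0.6011 0.2215] [[-0.271, -0.963, -0.001], [-0.963, 0.271, -0.002], [0.002, -0.0, -1.0]] [ 0.1 -0.6 -0.2] 0.999
scene 49.86203626382355 318.83167401372947 241.20600880337315 [1.179 0.328 0.921]
incubator [296. 357.] 0.98 [0.826 0.113]
incubator [354. 271.] 0.75 [0.617 0.12 ]
drawer_handle [354. 274.] 0.93 [0.607 0.116]
lever_grip [351. 307.] 0.72 [0.671 0.142]
lever_grip [346. 302.] 0.28 [0.666 0.129]
cam_axis [348. 302.] 0.82 [0.663 0.133]
rack_a [239. 217.] 0.81 [ 0.539 -0.204]
rack_b [239. 217.] 0.81 [ 0.539 -0.204]
rack_c [239. 217.] 0.81 [ 0.539 -0.204]
rack_d [239. 217.] 0.81 [ 0.539 -0.204]
foam_rack [495. 261.] 0.69 [0.375 0.353]
flask [344. 270.] 0.67 [0.567 0.079]
flask [519. 315.] 0.58 [0.5  0.43]
flask [353. 308.] 0.55 [0.643 0.136]
reagent [201. 256.] 0.76 [ 0.721 -0.162]
pad2_face [332. 287.] 0.48 [0.608 0.072]
fence_face [353. 273.] 0.6 [0.571 0.102]
fence_face [324. 298.] 0.54 [0.656 0.078]
fence_face [238. 216.] 0.53 [ 0.553 -0.196]
rack_bed [354. 273.] 0.81 [0.539 0.091]
rack_bed [352. 308.] 0.44 [0.622 0.127]
top 44.22300560883319 322.45069314290504
[... 426 characters left out ...]
 0.78 [ 0.543 -0.355]
rack_b [292. 213.] 0.71 [0.617 0.09 ]
rack_c [417. 250.] 0.88 [ 0.528 -0.219]
rack_c [472. 245.] 0.78 [ 0.543 -0.355]
rack_c [292. 213.] 0.71 [0.617 0.09 ]
rack_d [417. 250.] 0.88 [ 0.528 -0.219]
rack_d [472. 245.] 0.78 [ 0.543 -0.355]
rack_d [292. 213.] 0.71 [0.617 0.09 ]
foam_rack [187. 316.] 0.78 [0.36  0.342]
foam_rack [292. 210.] 0.44 [0.623 0.091]
flask [154. 266.] 0.67 [0.479 0.423]
reagent [411. 196.] 0.67 [ 0.65  -0.192]
reagent [292. 211.] 0.55 [0.61  0.086]
pad2_face [292. 214.] 0.37 [0.613 0.089]
fence_face [292. 211.] 0.93 [0.618 0.089]
fence_face [295. 212.] 0.21 [0.616 0.08 ]
fence_face [278. 200.] 0.2 [0.646 0.124]
rack_bed [290. 211.] 0.85 [0.624 0.095]
```

```bash
python3 - <<'E'
import cv2
a=cv2.imread('pics/top0.png')
cv2.imwrite('pics/top0c.png',cv2.resize(a[80:360,120:510],None,fx=2.05,fy=2.05,interpolation=cv2.INTER_CUBIC))
E
```

```text
(no output)
```

View pics/top0c.png

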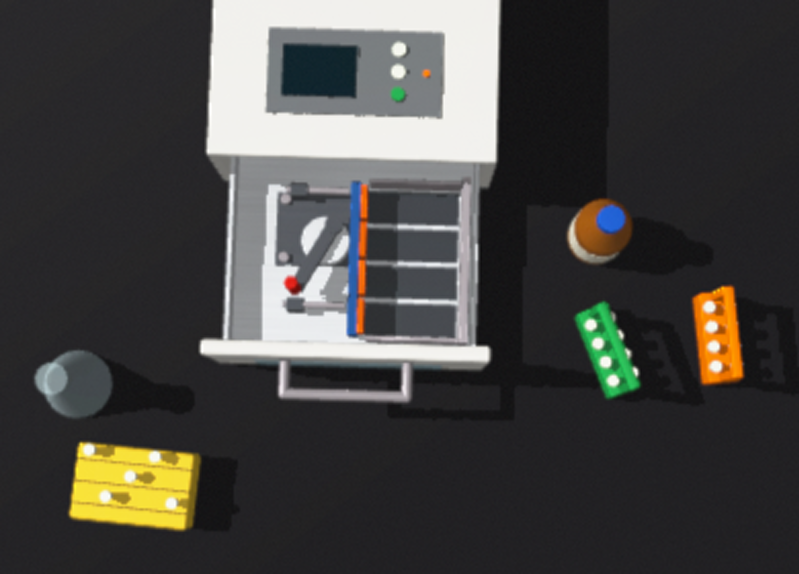

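View pics/scene0.png

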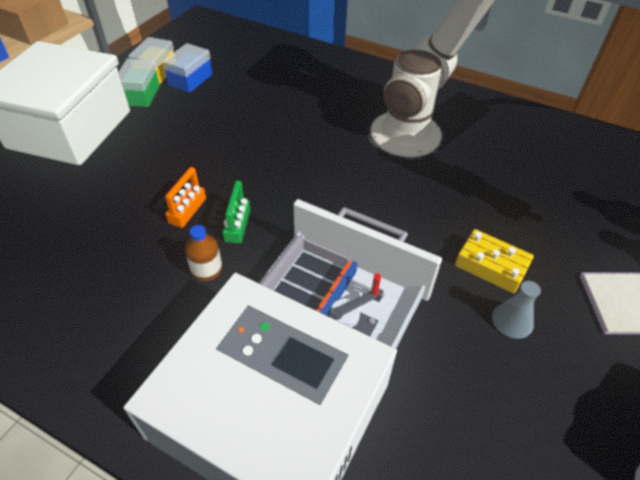

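Top picture (crop px): handle bar (282–408, 397), panel top edge (200,347)–(490,357), red post (291,284), fence face x≈459, pad faces x≈367, green rack (606,350), orange rack (717,335). The only racks are green and orange. The scene view agrees.

```bash
python3 - <<'E'
from h import *
c=cam('top')
def P(n,x,y,z): 
    p=atz(c,(120+x/2.05,80+y/2.05),z); print(n,np.round(p[:2],4)); return p
for n,x,y,z in [('handleL',282,397,.118),('handleR',408,397,.118),('panL',200,347,.143),('panR',490,357,.143),('houseL',207,155,.145),('houseR',497,163,.145),('post',291,284,.121),('disc',325,240,.06),('fence back',459,190,.07),('fence front',457,340,.07),('pad back',367,185,.063),('pad front',362,330,.063),
 ('gbarTop',594,310,.097),('g1',577,315,.097),('g2',606,397,.097),('g3',638,386,.036),('g4',606,303,.097),('o1',694,292,.097),('o2',703,384,.097),('o3',742,380,.036),('o4',732,287,.097)]: P(n,x,y,z)
E
python3 - <<'E'
import cv2
a=cv2.imread('pics/top0.png')
cv2.imwrite('pics/top0r.png',cv2.resize(a[205:285,390:490],None,fx=7,fy=7,interpolation=cv2.INTER_CUBIC))
E
```

```text
handleL [0.4618 0.1643]
handleR [0.4639 0.0208]
panL [0.5154 0.255 ]
panR [ 0.5091 -0.0705]
houseL [0.7341 0.2533]
houseR [ 0.7306 -0.0764]
post [0.5913 0.1568]
disc [0.6535 0.123 ]
fence back [ 0.715  -0.0369]
fence front [ 0.5344 -0.0365]
pad back [0.7207 0.0737]
pad front [0.5453 0.0765]
gbarTop [ 0.5696 -0.1948]
g1 [ 0.5634 -0.175 ]
g2 [ 0.4683 -0.2089]
g3 [ 0.485 -0.258]
g4 [ 0.578  -0.2088]
o1 [ 0.5926 -0.312 ]
o2 [ 0.485  -0.3218]
o3 [ 0.4942 -0.3845]
o4 [ 0.5992 -0.3566]
```

View pics/top0r.png

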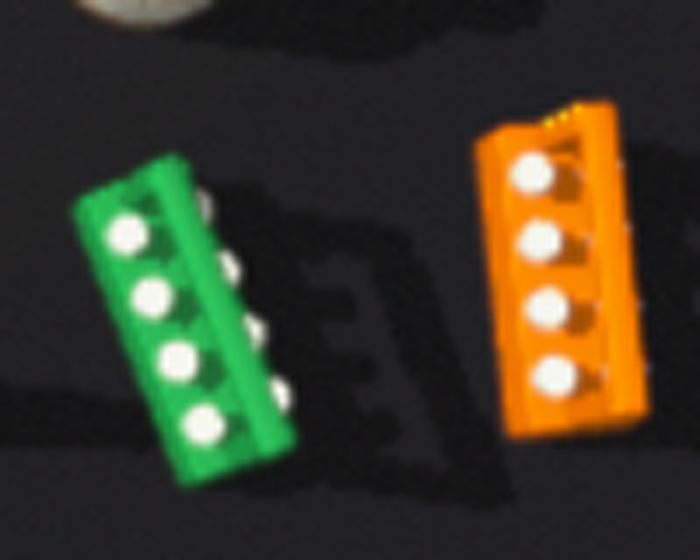

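```bash
python3 -m creep '[[0,0,0,0,0,10.6,0.35],[0,0,0,0,0,10.6,0.35],[0,0,0,0,0,10.6,0.35],[0,0,0,0,0,10.6,0.35],[0,0,0,0,0,10.6,0.35],[0,0,0,0,0,10.6,0.35],[0,0,0,0,0,10.7,0.35],[-22,-38,0,0,0,0,0.35],[-22,-38,0,0,0,0,0.35],[-22,-38,0,0,0,0,0.35]]'; python3 -m creep '[[-22,-39,0,0,0,0,0.35],[-22,-39,0,0,0,0,0.35],[-22,-39,0,0,0,0,0.35],[-22,-39,0,0,0,0,0.35],[-22,-39,0,0,0,0,0.35],[-22,-39,0,0,0,0,0.35],[-22,-39,0,0,0,0,0.35],[-22,-39,0,0,0,0,0.35],[-22,-39,0,0,0,0,0.35],[-22,-39,0,0,0,0,0.35]]'; python3 - <<'E'
from h import *
st(); c=cam('wrist','w1.png'); print(c['vertical_fov'],np.round(-np.array(c['R']).T@np.array(c['t']),3))
for o,z in [('drawer_handle',.118),('lever_grip',.105),('fence_face',.07),('pad2_face',.047),('cam_axis',.105)]:
    for r in find_in('wrist',o)[:2]: print(o,np.round(r['xy']),round(r['p'],2),np.round(atz(c,r['xy'],z),3)[:2])
E
```

```text
time_s: 2.8
tcp_pos: [0.2355, 0.4866, 0.2226]
ee_rot: [[-1.0, -0.001, 0.0], [-0.001, 1.0, 0.0], [-0.0, 0.0, -1.0]]
wrist_force: [0.5, 1.1, 0.6]
gripper_width: 0.351
time_s: 4.05
tcp_pos: [0.4557, 0.0965, 0.2229]
ee_rot: [[-1.0, -0.0, 0.001], [-0.0, 1.0, 0.0], [-0.001, 0.0, -1.0]]
wrist_force: [0.0, -0.2, 0.2]
gripper_width: 0.35
4.05 [0.4557 0.0965 0.2229] [[-1.0, -0.0, 0.001], [-0.0, 1.0, 0.0], [-0.001, 0.0, -1.0]] [ 0.  -0.2  0.2] 0.35
64.12277123470942 [0.456 0.03  0.385]
drawer_handle [135. 154.] 0.63 [0.582 0.036]
drawer_handle [137. 154.] 0.58 [0.581 0.036]
lever_grip [ 99. 246.] 0.91 [0.623 0.104]
fence_face [135. 157.] 0.66 [0.605 0.04 ]
pad2_face [149. 202.] 0.67 [0.608 0.08 ]
cam_axis [ 92. 226.] 0.87 [0.627 0.09 ]
```

View pics/w1.png

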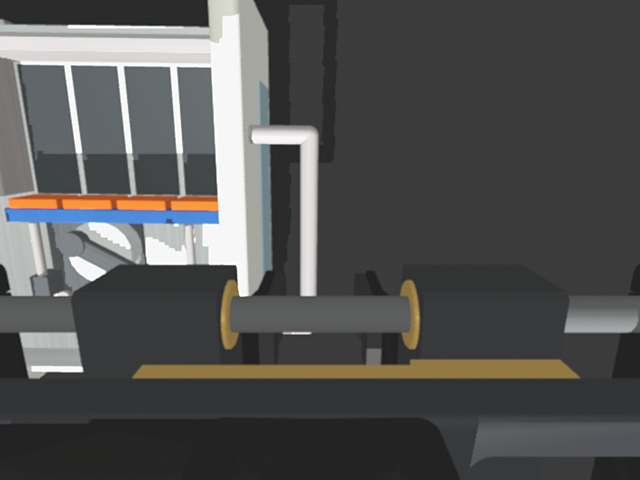

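Wrist view: handle bar vertical at column ≈309 (end at row 133), panel top left/right of ≈(228,150), mats and orange pads (row ≈202) visible.

```bash
python3 - <<'E'
from h import *
c=cam('wrist')
for n,x,y,z in [('handR',309,133,.118),('handM',309,250,.118),('panTopIn',212,80,.143),('panTopOut',238,20,.143),('panTopIn2',217,220,.143),('padf1',215,197,.063),('padf4',12,197,.063),('fenceTop front',212,65,.07),('fence back',22,65,.07),('fenceR',210,38,.07),('m12',178,130,.026),('m23',126,130,.026),('m34',74,130,.026)]: print(n,np.round(atz(c,(x,y),z)[:2],4))
E
```

```text
handR [0.4625 0.0243]
handM [0.4631 0.1058]
panTopIn [ 0.5188 -0.0051]
panTopOut [ 0.5018 -0.037 ]
panTopIn2 [0.5213 0.0789]
padf1 [0.5435 0.0748]
padf4 [0.7145 0.0747]
fenceTop front [ 0.5372 -0.0268]
fence back [ 0.6817 -0.0269]
fenceR [ 0.5374 -0.0455]
m12 [0.583  0.0192]
m23 [0.6298 0.0192]
m34 [0.6766 0.0192]
```

```bash
python3 -m creep '[[-7,-4,0,0,0,0,0.35],[0,0,30,0,0,0,0.35],[0,0,30,0,0,0,0.35],[0,0,30,0,0,0,0.35],[0,0,30,0,0,0,0.35],[0,0,0,0,0,0,0],[0,0,0,0,0,0,0],[0,0,0,0,0,0,0],[0,0,0,0,0,0,0],[0,0,0,0,0,0,0]]'; python3 -m creep '[[3,0,0,0,0,0,0],[3,0,0,0,0,0,0],[3,0,0,0,0,0,0],[3,0,0,0,0,0,0],[3,0,0,0,0,0,0],[3,0,0,0,0,0,0],[3,0,0,0,0,0,0],[0,0,0,0,0,0,0],[0,0,0,0,0,0,0],[0,0,0,0,0,0,0]]'
```

```text
time_s: 5.65
tcp_pos: [0.4641, 0.0946, 0.104]
ee_rot: [[-1.0, -0.001, 0.005], [-0.001, 1.0, 0.002], [-0.005, 0.002, -1.0]]
wrist_force: [4.7, -0.4, 2.7]
gripper_width: 0.129
time_s: 6.9
tcp_pos: [0.4444, 0.0949, 0.104]
ee_rot: [[-1.0, -0.001, 0.007], [-0.001, 1.0, 0.003], [-0.007, 0.002, -1.0]]
wrist_force: [9.0, -1.8, -1.3]
gripper_width: 0.131
```

```bash
python3 -m creep '[[1.5,0,0,0,0,0,0],[1.5,0,0,0,0,0,0],[1.5,0,0,0,0,0,0],[0,0,0,0,0,0,0],[0,0,0,0,0,0,0],[0,0,0,0,0,0,0],[0,0,0,0,0,0,0],[0,0,0,0,0,0,0],[0,0,0,0,0,0,0],[0,0,0,0,0,0,0]]'
```

```text
time_s: 8.15
tcp_pos: [0.4402, 0.095, 0.104]
ee_rot: [[-1.0, -0.002, 0.008], [-0.002, 1.0, 0.003], [-0.008, 0.003, -1.0]]
wrist_force: [9.8, -2.1, -1.4]
gripper_width: 0.122
```

```bash
python3 -m creep '[[1.5,0,0,0,0,0,0],[1.5,0,0,0,0,0,0],[1.5,0,0,0,0,0,0],[1.5,0,0,0,0,0,0],[0,0,0,0,0,0,0],[0,0,0,0,0,0,0],[0,0,0,0,0,0,0],[0,0,0,0,0,0,0],[0,0,0,0,0,0,0],[0,0,0,0,0,0,0]]'
```

```text
time_s: 9.4
tcp_pos: [0.4389, 0.0952, 0.1041]
ee_rot: [[-1.0, -0.003, 0.017], [-0.003, 1.0, 0.004], [-0.017, 0.004, -1.0]]
wrist_force: [27.2, -10.4, -16.0]
gripper_width: 0.125
```

```bash
python3 -m creep '[[-4,0,0,0,0,0,0],[0,0,0,0,0,0,0.35],[0,0,0,0,0,0,0.35],[0,0,0,0,0,0,0.35],[0,0,-50,0,0,0,0.35],[0,0,-50,0,0,0,0.35],[0,0,-50,0,0,0,0.35],[-20,48,0,0,0,0,0.35],[-20,48,0,0,0,0,0.35],[-20,48,0,0,0,0,0.35]]';  python3 - <<'E'
from h import *
st(); c=cam('wrist','w2.png'); t=cam('top','t2.png')
for o,z in [('drawer_handle',.118),('lever_grip',.105),('cam_axis',.105),('pad2_face',.047)]:
  for n,k in (('wrist',c),('top',t)):
    for r in find_in(n,o)[:2]: print(n,o,np.round(r['xy']),round(r['p'],2),np.round(atz(k,r['xy'],z),3)[:2])
E
```

```text
time_s: 10.65
tcp_pos: [0.4938, 0.2387, 0.2522]
ee_rot: [[-1.0, -0.0, -0.002], [-0.0, 1.0, -0.001], [0.002, -0.001, -1.0]]
wrist_force: [0.7, -0.2, -0.2]
gripper_width: 0.35
10.65 [0.4938 0.2387 0.2522] [[-1.0, -0.0, -0.002], [-0.0, 1.0, -0.001], [0.002, -0.001, -1.0]] [ 0.7 -0.2 -0.2] 0.35
wrist drawer_handle [193. 106.] 0.61 [0.587 0.145]
top drawer_handle [291. 215.] 0.85 [0.6   0.088]
wrist lever_grip [175.  94.] 0.59 [0.604 0.135]
wrist lever_grip [192. 108.] 0.32 [0.592 0.145]
top lever_grip [277. 211.] 0.66 [0.612 0.123]
wrist cam_axis [171.  83.] 0.84 [0.606 0.127]
top cam_axis [277. 208.] 0.83 [0.618 0.124]
wrist pad2_face [215.  28.] 0.57 [0.585 0.074]
wrist pad2_face [265.  31.] 0.29 [0.541 0.076]
top pad2_face [294. 224.] 0.63 [0.588 0.084]
top pad2_face [277. 207.] 0.21 [0.631 0.127]
```

View pics/w2.png

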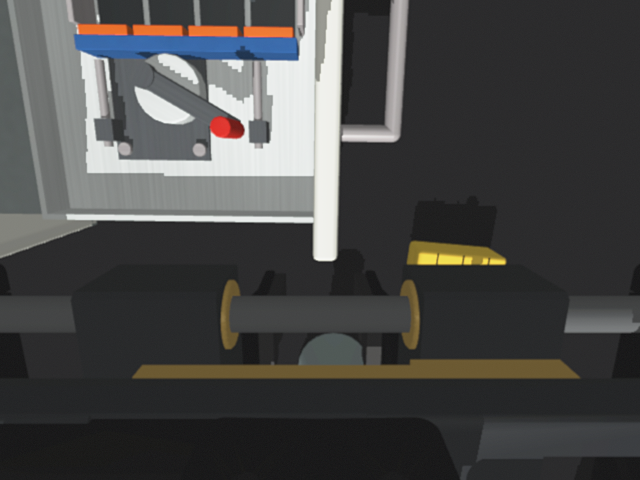

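Wrist view: post top (221,127), its foot (238,129), lever boss (145,74), handle corner (393,134), pad faces at row ≈25, panel top (325,250).

```bash
python3 - <<'E'
from h import *
c=cam('wrist')
for n,x,y,z in [('posttop',221,127,.121),('postfoot',237,129,.065),('boss',145,74,.063),('boss',145,74,.07),('boss',145,74,.08),('panin',313,258,.143),('panout',338,258,.143),('handle',396,60,.118),('padf1',293,25,.063),('padf4',80,25,.063),('discL',135,90,.055),('discR',207,90,.055),('disc bot',171,123,.055)]: print(n,np.round(atz(c,(x,y),z)[:2],4))
E
```

```text
posttop [0.5674 0.1579]
postfoot [0.5672 0.1573]
boss [0.6439 0.1119]
boss [0.6409 0.113 ]
boss [0.6367 0.1147]
panin [0.4997 0.2522]
panout [0.4812 0.2522]
handle [0.4399 0.1119]
padf1 [0.5166 0.0741]
padf4 [0.6937 0.0739]
discL [0.6576 0.1237]
discR [0.594  0.1238]
disc bot [0.6285 0.1516]
```

```bash
python3 -m creep '[[-37,-40.5,0,0,0,0,0.38],[-36.5,-40.5,0,0,0,0,0.38],[0,0,0,0,0,0,0.38],[0,0,40,0,0,0,0.38],[0,0,40,0,0,0,0.38],[0,0,40,0,0,0,0.38],[0,0,40,0,0,0,0.38],[0,0,0,0,0,0,0],[0,0,0,0,0,0,0],[0,0,0,0,0,0,0]]'
```

```text
time_s: 12.45
tcp_pos: [0.5673, 0.1574, 0.0944]
ee_rot: [[-1.0, 0.0, -0.0], [0.0, 1.0, 0.001], [0.0, 0.001, -1.0]]
wrist_force: [-4.6, 1.2, 2.1]
gripper_width: 0.178
```

```bash
python3 -m creep '[[-6.7,9.6,0,0,0,0,0],[-7.9,8.7,0,0,0,0,0],[-8.8,7.6,0,0,0,0,0],[-9.9,6.3,0,0,0,0,0],[-10.5,5.1,0,0,0,0,0],[-11.1,3.6,0,0,0,0,0],[0,0,0,0,0,0,0],[0,0,0,0,0,0,0],[0,0,0,0,0,0,0],[0,0,0,0,0,0,0]]'
```

```text
time_s: 13.7
tcp_pos: [0.6209, 0.197, 0.0942]
ee_rot: [[-1.0, 0.001, -0.004], [0.001, 1.0, -0.001], [0.004, -0.001, -1.0]]
wrist_force: [-6.5, -0.6, 2.9]
gripper_width: 0.175
```

```bash
python3 -m creep '[[-11.5,2.2,0,0,0,0,0],[-7,0.5,0,0,0,0,0],[-2,0,0,0,0,0,0],[-2,0,0,0,0,0,0],[-2,0,0,0,0,0,0],[0,0,0,0,0,0,0],[0,0,0,0,0,0,0],[0,0,0,0,0,0,0],[0,0,0,0,0,0,0],[0,0,0,0,0,0,0]]'
```

```text
time_s: 14.95
tcp_pos: [0.6441, 0.2002, 0.0942]
ee_rot: [[-1.0, 0.001, -0.006], [0.001, 1.0, -0.001], [0.006, -0.001, -1.0]]
wrist_force: [-10.3, 1.1, 5.0]
gripper_width: 0.172
```

```bash
python3 -m creep '[[-2,0,0,0,0,0,0],[-2,0,0,0,0,0,0],[-1,0,0,0,0,0,0],[0,0,0,0,0,0,0],[0,0,0,0,0,0,0],[0,0,0,0,0,0,0],[0,0,0,0,0,0,0],[0,0,0,0,0,0,0],[0,0,0,0,0,0,0],[0,0,0,0,0,0,0]]'
```

```text
time_s: 16.2
tcp_pos: [0.6489, 0.2002, 0.0943]
ee_rot: [[-1.0, 0.001, -0.007], [0.001, 1.0, -0.001], [0.007, -0.001, -1.0]]
wrist_force: [-10.3, 0.8, 5.1]
gripper_width: 0.176
```

```bash
python3 -m creep '[[2,0,0,0,0,0,0],[0,0,0,0,0,0,0.38],[0,0,0,0,0,0,0.38],[0,0,0,0,0,0,0.38],[0,0,-50,0,0,0,0.38],[0,0,-50,0,0,0,0.38],[0,0,-50,0,0,0,0.38],[0,0,-20,0,0,0,0.38],[45,-10,0,0,0,0,0.38],[45,-10,0,0,0,0,0.38]]';  python3 - <<'E'
from h import *
st(); c=cam('wrist','w3.png')
E
```

```text
time_s: 17.45
tcp_pos: [0.5601, 0.1803, 0.2625]
ee_rot: [[-1.0, 0.0, 0.001], [0.0, 1.0, 0.0], [-0.001, 0.0, -1.0]]
wrist_force: [-0.4, 1.1, 0.1]
gripper_width: 0.378
17.45 [0.5601 0.1803 0.2625] [[-1.0, 0.0, 0.001], [0.0, 1.0, 0.0], [-0.001, 0.0, -1.0]] [-0.4  1.1  0.1] 0.378
```

View pics/w3.png

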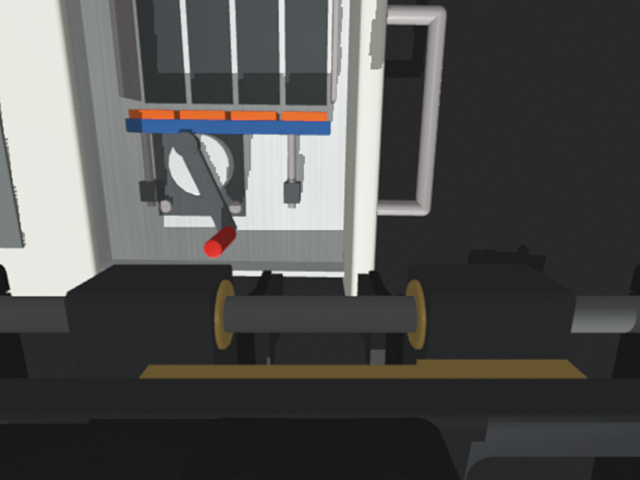

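Post top (211,249), foot (228,228), boss (185,140), handle bar (436,100)/(424,205), panel inner edge ≈(348,270). The lever looks only partly open, so the drawer has probably slipped in.

```bash
python3 - <<'E'
from h import *
c=cam('wrist','w3b.png')
a=cv2.imread('pics/w3.png').astype(int); b=c['color'].astype(int); print('diff',abs(a-b).mean())
print(np.round(c['R'],3).tolist(), np.round(-np.array(c['R']).T@np.array(c['t']),3))
cc=c
for n,x,y,z in [('posttop',211,249,.121),('postfoot',229,230,.065),('boss',186,140,.066),('handle',435,100,.118),('handle2',425,195,.118),('padf1',328,111,.063),('padf4',130,109,.063),('panout',378,200,.143),('panin',358,100,.143)]: print(n,np.round(atz(c,(x,y),z)[:2],4))
for r in find_in('wrist','lever_grip')[:2]+find_in('wrist','drawer_handle')[:2]: print(r)
E
```

```text
diff 13.166182725694444
[[-1.0, 0.001, 0.005], [0.002, 0.971, 0.241], [-0.005, 0.241, -0.971]] [0.555 0.112 0.425]
posttop [0.6431 0.1949]
postfoot [0.6407 0.1914]
boss [0.6744 0.1076]
handle [0.4662 0.079 ]
handle2 [0.4691 0.1512]
padf1 [0.5459 0.0825]
padf4 [0.7232 0.0807]
panout [0.5107 0.1516]
panin [0.5271 0.0816]
{'xy': [234.1, 131.2], 'p': 0.59}
```

View pics/w3b.png

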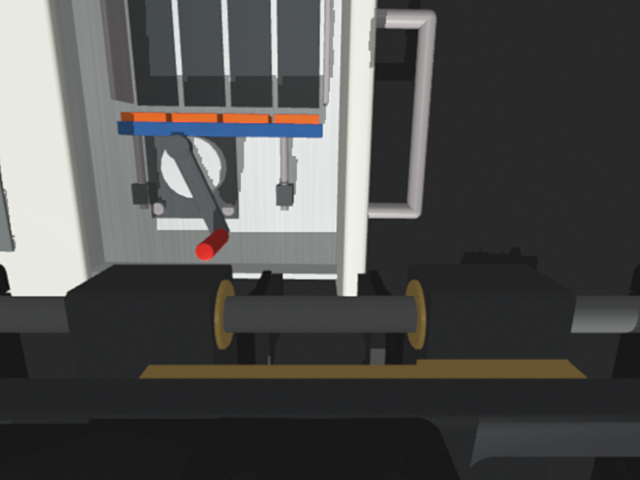

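```bash
python3 - <<'E'
from h import *
c=cam('wrist','w3c.png')
print('diff',abs(cv2.imread('pics/w3b.png').astype(int)-c['color'].astype(int)).mean(), np.round(-np.array(c['R']).T@np.array(c['t']),3))
for n,x,y,z in [('posttop',205,251,.121),('postfoot',222,233,.066),('boss',177,143,.066),('handle',427,100,.118),('handle2',416,195,.118),('padf1',320,115,.063),('padf4',122,113,.063),('m12',277,90,.026),('m23',228,90,.026),('m34',181,90,.026)]: print(n,np.round(atz(c,(x,y),z)[:2],4))
E
```

```text
diff 14.513287760416667 [0.561 0.114 0.426]
posttop [0.6563 0.1997]
postfoot [0.6558 0.1972]
boss [0.6916 0.113 ]
handle [0.48   0.0815]
handle2 [0.484  0.1537]
padf1 [0.5612 0.0885]
padf4 [0.74   0.0867]
m12 [0.6034 0.0626]
m23 [0.6515 0.0626]
m34 [0.6976 0.0625]
```

```bash
python3 -m creep '[[0,0,0,0,0,0,0.38],[0,0,0,0,0,0,0.38],[0,0,0,0,0,0,0.38],[0,0,0,0,0,0,0.38],[0,0,0,0,0,0,0.38],[0,0,0,0,0,0,0.38],[0,0,0,0,0,0,0.38],[0,0,0,0,0,0,0.38],[0,0,0,0,0,0,0.38],[0,0,0,0,0,0,0.38]]';  python3 - <<'E'
from h import *
c=cam('wrist','w4.png'); im=c['color']
b,g,r=[im[:,:,i].astype(int) for i in range(3)]
m=((r>120)&(g<70)&(b<70)).astype(np.uint8)
print('red',[ (s[:].tolist(),np.round(ce)) for s,ce in zip(*cv2.connectedComponentsWithStats(m)[2:]) if s[4]>20])
m=((r>150)&(g>50)&(g<130)&(b<80)).astype(np.uint8)
print('or',[ (s[:].tolist(),np.round(ce)) for s,ce in zip(*cv2.connectedComponentsWithStats(m)[2:]) if s[4]>20])
E
```

```text
time_s: 18.95
tcp_pos: [0.5605, 0.1804, 0.2626]
ee_rot: [[-1.0, -0.0, 0.0], [-0.0, 1.0, 0.0], [-0.0, 0.0, -1.0]]
wrist_force: [-0.2, 0.8, 0.0]
gripper_width: 0.38
red [([0, 0, 640, 480, 306859], array([320., 240.])), ([130, 110, 12, 8, 83], array([135., 114.])), ([205, 239, 25, 18, 243], array([214., 248.]))]
or [([0, 0, 640, 480, 305623], array([320., 240.])), ([139, 109, 36, 10, 285], array([157., 114.])), ([180, 110, 46, 9, 401], array([202., 114.])), ([231, 111, 46, 9, 407], array([254., 115.])), ([283, 111, 44, 10, 373], array([305., 116.])), ([204, 241, 18, 16, 106], array([213., 251.]))]
```

View pics/w4.png

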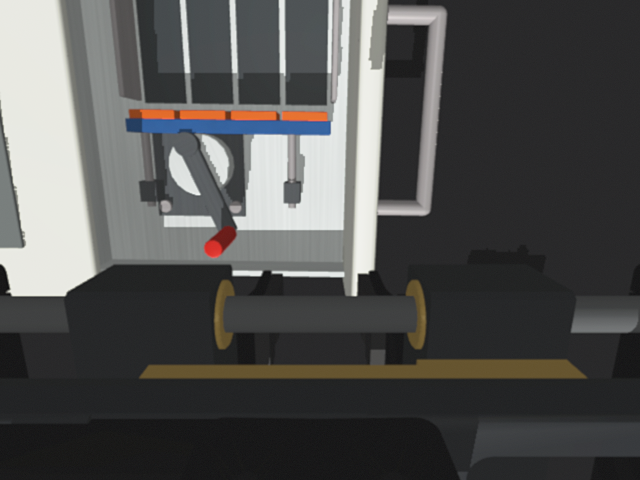

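```bash
python3 - <<'E'
from h import *
c=cam('wrist','w4b.png')
print('diff',abs(cv2.imread('pics/w4.png').astype(int)-c['color'].astype(int)).mean(), np.round(c['R'],3).tolist(),np.round(-np.array(c['R']).T@np.array(c['t']),3))
for n,x,y,z in [('posttop',212,249,.121),('postfoot',229,231,.066),('boss',186,142,.066),('handle',437,100,.118),('handle2',427,195,.118),('handR',440,12,.118),('handL',423,209,.118),('padf1',328,112,.063),('padf4',130,110,.063),('m12',282,80,.026),('m23',235,80,.026),('m34',186,80,.026),('houseF',72,100,.145),('houseF',88,180,.145)]: print(n,np.round(atz(c,(x,y),z)[:2],4))
E
```

```text
diff 0.8207118055555556 [[-1.0, 0.001, 0.001], [0.001, 0.97, 0.241], [-0.0, 0.241, -0.97]] [0.561 0.114 0.425]
posttop [0.6495 0.1974]
postfoot [0.6479 0.1947]
boss [0.6822 0.1118]
handle [0.4721 0.0815]
handle2 [0.4748 0.1535]
handR [0.4743 0.0216]
handL [0.4773 0.1648]
padf1 [0.5533 0.0858]
padf4 [0.7311 0.084 ]
m12 [0.5974 0.0533]
m23 [0.6431 0.0533]
m34 [0.6907 0.0532]
houseF [0.7317 0.0841]
houseF [0.7287 0.1389]
```

```bash
python3 -m creep '[[-44,8,0,0,0,0,0.38],[-44,8,0,0,0,0,0.38],[0,0,0,0,0,0,0.38],[0,0,42,0,0,0,0.38],[0,0,42,0,0,0,0.38],[0,0,42,0,0,0,0.38],[0,0,42,0,0,0,0.38],[0,0,0,0,0,0,0.38],[-4,0,0,0,0,0,0.38],[-4,0,0,0,0,0,0.38]]';python3 -m creep '[[-5,1,0,0,0,0,0.38],[-5,1,0,0,0,0,0.38],[-5,1,0,0,0,0,0.38],[-5,1,0,0,0,0,0.38],[-5,1,0,0,0,0,0.38],[-5,0,0,0,0,0,0.38],[0,0,0,0,0,0,0.38],[0,0,0,0,0,0,0.38],[0,0,0,0,0,0,0.38],[0,0,0,0,0,0,0.38]]'
```

```text
time_s: 20.3
tcp_pos: [0.6576, 0.197, 0.0974]
ee_rot: [[-1.0, -0.0, 0.003], [-0.0, 1.0, 0.002], [-0.003, 0.002, -1.0]]
wrist_force: [-7.3, 2.7, 4.9]
gripper_width: 0.38
time_s: 21.55
tcp_pos: [0.6847, 0.2035, 0.0961]
ee_rot: [[-1.0, -0.0, -0.002], [-0.0, 1.0, 0.003], [0.002, 0.003, -1.0]]
wrist_force: [-8.3, 6.0, 3.0]
gripper_width: 0.382
```

```bash
python3 -m creep '[[-4,0,0,0,0,0,0.38],[-4,0,0,0,0,0,0.38],[-3,0,0,0,0,0,0.38],[0,0,0,0,0,0,0.38],[0,0,0,0,0,0,0.38],[0,0,0,0,0,0,0.38],[0,0,0,0,0,0,0.38],[0,0,0,0,0,0,0.38],[0,0,0,0,0,0,0.38],[0,0,0,0,0,0,0.38]]'; python3 -m creep '[[6,0,0,0,0,0,0.38],[0,0,-50,0,0,0,0.38],[0,0,-50,0,0,0,0.38],[0,0,-50,0,0,0,0.38],[0,0,-20,0,0,0,0.38],[45,-10,0,0,0,0,0.38],[45,-10,0,0,0,0,0.38],[45,-10,0,0,0,0,0.38],[0,0,0,0,0,0,0.38],[0,0,0,0,0,0,0.38]]'; python3 - <<'E'
from h import *
st(); c=cam('wrist','w5.png'); im=c['color']
b,g,r=[im[:,:,i].astype(int) for i in range(3)]
m=((r>100)&(g<100)&(b<80)&(r>g+60)).astype(np.uint8)
print('red',[ (s[:].tolist(),np.round(ce)) for s,ce in zip(*cv2.connectedComponentsWithStats(m)[2:]) if s[4]>20])
E
```

```text
time_s: 22.8
tcp_pos: [0.6946, 0.2037, 0.0958]
ee_rot: [[-1.0, -0.0, -0.005], [-0.0, 1.0, 0.002], [0.005, 0.002, -1.0]]
wrist_force: [-9.8, 5.9, 3.9]
gripper_width: 0.386
time_s: 24.05
tcp_pos: [0.5574, 0.1715, 0.2661]
ee_rot: [[-1.0, -0.0, 0.003], [-0.0, 1.0, 0.001], [-0.003, 0.001, -1.0]]
wrist_force: [0.1, -0.2, 0.0]
gripper_width: 0.384
24.05 [0.5574 0.1715 0.2661] [[-1.0, -0.0, 0.003], [-0.0, 1.0, 0.001], [-0.003, 0.001, -1.0]] [ 0.1 -0.2  0. ] 0.384
red [([0, 0, 640, 480, 306397], array([320., 240.])), ([148, 121, 26, 10, 55], array([162., 123.])), ([129, 122, 15, 8, 111], array([136., 125.])), ([177, 122, 47, 9, 70], array([199., 124.])), ([227, 122, 19, 9, 39], array([233., 124.])), ([160, 241, 37, 24, 501], array([180., 254.]))]
```

View pics/w5.png

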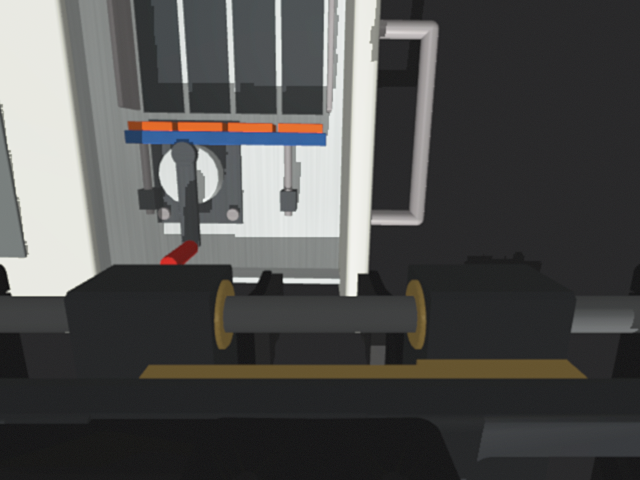

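```bash
python3 - <<'E'
from h import *
c=cam('wrist')
for n,x,y,z in [('postfoot',189,246,.066),('boss',184,152,.066),('handle',429,120,.118),('handle2',420,200,.118),('padf1',324,124,.063),('padf4',129,122,.063)]: print(n,np.round(atz(c,(x,y),z)[:2],4))
E
```

```text
postfoot [0.6863 0.2018]
boss [0.6834 0.1121]
handle [0.4739 0.0872]
handle2 [0.477  0.1493]
padf1 [0.5545 0.0874]
padf4 [0.7323 0.0855]
```

```bash
python3 -m creep '[[41,-39,0,0,0,0,0.35],[41,-39,0,0,0,0,0.35],[0,0,0,0,0,0,0.35],[0,0,41,0,0,0,0.35],[0,0,41,0,0,0,0.35],[0,0,41,0,0,0,0.35],[0,0,40,0,0,0,0.35],[0,0,0,0,0,0,0],[0,0,0,0,0,0,0],[0,0,0,0,0,0,0]]';python3 -m creep '[[0,0,0,0,0,0,0],[4,0,0,0,0,0,0],[4,0,0,0,0,0,0],[4,0,0,0,0,0,0],[4,0,0,0,0,0,0],[4,0,0,0,0,0,0],[4,0,0,0,0,0,0],[4,0,0,0,0,0,0],[3,0,0,0,0,0,0],[3,0,0,0,0,0,0]]'; python3 -m creep '[[3,0,0,0,0,0,0],[2,0,0,0,0,0,0],[2,0,0,0,0,0,0],[0,0,0,0,0,0,0],[0,0,0,0,0,0,0],[0,0,0,0,0,0,0],[0,0,0,0,0,0,0],[0,0,0,0,0,0,0],[0,0,0,0,0,0,0],[0,0,0,0,0,0,0]]'
```

```text
time_s: 25.4
tcp_pos: [0.4783, 0.0947, 0.1035]
ee_rot: [[-1.0, -0.001, 0.008], [-0.001, 1.0, 0.003], [-0.008, 0.003, -1.0]]
wrist_force: [7.1, -1.7, -7.1]
gripper_width: 0.128
time_s: 26.65
tcp_pos: [0.4454, 0.0952, 0.1035]
ee_rot: [[-1.0, -0.001, 0.011], [-0.001, 1.0, 0.005], [-0.011, 0.005, -1.0]]
wrist_force: [10.8, -3.2, -11.9]
gripper_width: 0.127
time_s: 27.9
tcp_pos: [0.439, 0.0953, 0.1035]
ee_rot: [[-1.0, -0.001, 0.012], [-0.001, 1.0, 0.005], [-0.012, 0.005, -1.0]]
wrist_force: [14.0, -4.1, -13.0]
gripper_width: 0.129
```

```bash
python3 -m creep '[[-4,0,0,0,0,0,0],[0,0,0,0,0,0,0.35],[0,0,0,0,0,0,0.35],[0,0,0,0,0,0,0.35],[0,0,-60,0,0,0,0.35],[0,0,-60,0,0,0,0.35],[-50,0,-45,0,0,0,0.35],[-60,0,0,0,0,0,0.35],[0,0,0,0,0,0,0.35],[0,0,0,0,0,0,0.35]]'; python3 - <<'E'
from h import *
st(); c=cam('wrist','w6.png'); t=cam('top','t6.png')
import pickle; pickle.dump({k:c[k] for k in c},open('w6.pkl','wb'))
for n,x,y in [('green',390+228/7,205+302/7),('orange',390+616/7,205+262/7),('gA',390+178/7,205+160/7),('gB',390+280/7,205+442/7),('oA',390+600/7,205+107/7),('oB',390+632/7,205+415/7)]: print(n,np.round(atz(t,(x,y),.097),4))
a=cv2.imread('pics/top0.png'); print('moved?',abs(a.astype(int)-t['color'])[205:285,390:490].mean())
E
```

```text
time_s: 29.15
tcp_pos: [0.5432, 0.093, 0.2624]
ee_rot: [[-1.0, 0.0, -0.002], [0.0, 1.0, -0.001], [0.002, -0.001, -1.0]]
wrist_force: [-0.5, 0.3, -0.0]
gripper_width: 0.345
29.15 [0.5432 0.093  0.2624] [[-1.0, 0.0, -0.002], [0.0, 1.0, -0.001], [0.002, -0.001, -1.0]] [-0.5  0.3 -0. ] 0.345
green [ 0.5294 -0.2255  0.097 ]
orange [ 0.5452 -0.3583  0.097 ]
gA [ 0.5779 -0.2084  0.097 ]
gB [ 0.4819 -0.2432  0.097 ]
oA [ 0.5985 -0.3533  0.097 ]
oB [ 0.4929 -0.3633  0.097 ]
moved? 9.547833333333333
```

View pics/w6.png

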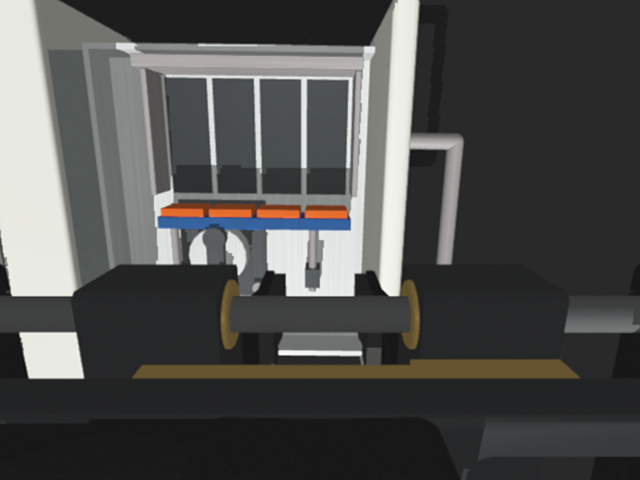

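```bash
python3 - <<'E'
from h import *
import pickle; c=pickle.load(open('w6.pkl','rb'))
for n,x,y,z in [('fence f top',140,67,.07),('fence b top',370,67,.07),('fence top outer',140,55,.07),('fence base',250,77,.026),('fence base',250,77,.03),('pad4',162,206,.063),('pad1',348,207,.063),('padb',300,217,.063),('m12',304,130,.026),('m23',257,130,.026),('m34',211,130,.026),('handle',453,200,.118)]: print(n,np.round(atz(c,(x,y),z)[:2],4))
c=capture('wrist'); print(c['color'][30:90,230:320:30,:].mean(2).T.astype(int).tolist())
col=c['color'][150:232,300]; print([(150+i,*map(int,p)) for i,p in enumerate(col)][40:])
t=cv2.imread('pics/t6.png'); cv2.imwrite('pics/t6c.png',cv2.resize(t[195:285,380:490],None,fx=7,fy=7,interpolation=cv2.INTER_CUBIC))
E
```

```text
fence f top [ 0.6971 -0.0382]
fence b top [ 0.4998 -0.038 ]
fence top outer [ 0.696  -0.0476]
fence base [ 0.6105 -0.0371]
fence base [ 0.6098 -0.0365]
pad4 [0.6931 0.0831]
pad1 [0.5162 0.0844]
padb [0.5621 0.094 ]
m12 [0.5587 0.0124]
m23 [0.6057 0.0124]
m34 [0.6517 0.0123]
handle [0.436 0.07 ]
[[30, 27, 28, 28, 28, 28, 31, 29, 27, 29, 28, 24, 37, 93, 172, 209, 163, 141, 142, 141, 129, 110, 105, 104, 122, 156, 170, 170, 170, 172, 172, 173, 175, 170, 168, 172, 172, 151, 149, 150, 150, 149, 147, 146, 157, 194, 230, 216, 123, 71, 76, 79, 77, 78, 79, 77, 78, 78, 79, 78], [29, 28, 28, 29, 30, 28, 31, 29, 30, 29, 29, 24, 23, 60, 148, 209, 167, 142, 145, 146, 139, 118, 106, 105, 109, 137, 172, 174, 171, 173, 174, 176, 176, 175, 172, 170, 169, 162, 153, 151, 151, 150, 149, 145, 147, 183, 227, 223, 173, 125, 116, 118, 119, 118, 119, 118, 118, 119, 125, 135], [27, 30, 30, 28, 29, 30, 29, 28, 27, 29, 30, 28, 26, 37, 86, 135, 148, 147, 147, 147, 144, 131, 111, 104, 103, 127, 167, 175, 173, 173, 174, 176, 178, 179, 175, 174, 177, 173, 153, 150, 152, 152, 149, 148, 148, 165, 209, 227, 190, 110, 76
[... 202 characters left out ...]
, (198, 139, 141, 138), (199, 138, 140, 137), (200, 140, 142, 138), (201, 140, 142, 138), (202, 139, 141, 137), (203, 132, 135, 136), (204, 103, 111, 128), (205, 69, 81, 119), (206, 61, 73, 116), (207, 64, 74, 114), (208, 63, 73, 112), (209, 63, 73, 115), (210, 63, 76, 125), (211, 59, 72, 124), (212, 49, 60, 114), (213, 52, 57, 107), (214, 62, 59, 105), (215, 69, 60, 101), (216, 73, 59, 86), (217, 91, 60, 54), (218, 125, 78, 42), (219, 151, 94, 52), (220, 155, 97, 55), (221, 155, 97, 55), (222, 154, 96, 54), (223, 155, 96, 53), (224, 156, 98, 54), (225, 156, 98, 55), (226, 155, 97, 54), (227, 156, 96, 51), (228, 165, 107, 71), (229, 201, 169, 153), (230, 228, 231, 229), (231, 230, 233, 231)]
```

View pics/t6c.png

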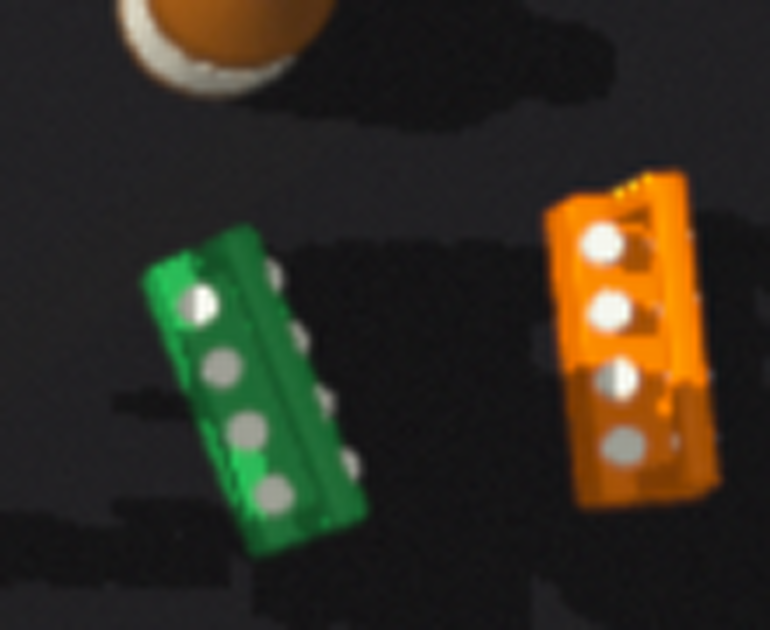

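Racks unmoved (only shadowed). Fence face y≈-0.0375, pads ≈0.083, bed x≈0.606. Now a closer look at the racks on the way.

```bash
python3 -m creep '[[0,-43,0,0,0,0,0.6],[0,-43,0,0,0,0,0.6],[0,-43,0,0,0,0,0.6],[3,-43,0,0,0,0,0.6],[3,-43,0,0,0,0,0.6],[0,0,0,0,0,0,0.6],[0,0,0,0,0,0,0.6],[0,0,0,0,0,0,0.6],[0,0,0,0,0,0,0.6],[0,0,0,0,0,0,0.6]]'; python3 - <<'E'
from h import *
st(); c=cam('wrist','w7.png')
import pickle; pickle.dump({k:c[k] for k in c},open('w7.pkl','wb'))
E
```

```text
time_s: 30.55
tcp_pos: [0.5381, -0.121, 0.2634]
ee_rot: [[-1.0, -0.001, -0.0], [-0.001, 1.0, -0.0], [0.0, -0.0, -1.0]]
wrist_force: [0.5, 0.1, -0.0]
gripper_width: 0.6
30.55 [ 0.5381 -0.121   0.2634] [[-1.0, -0.001, -0.0], [-0.001, 1.0, -0.0], [0.0, -0.0, -1.0]] [ 0.5  0.1 -0. ] 0.6
```

View pics/w7.png

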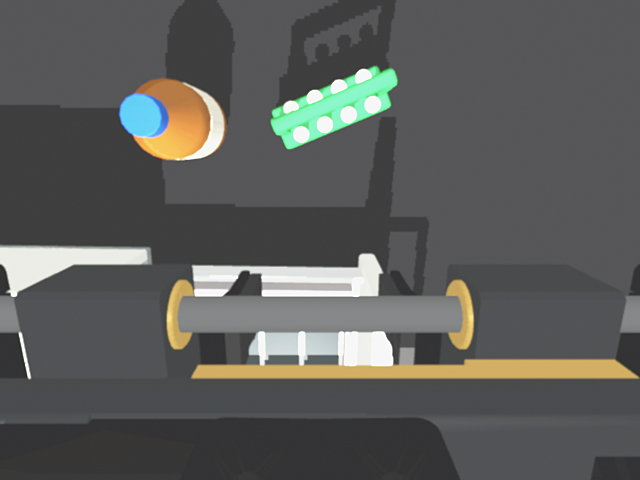

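Green bar runs (274,127)–(394,77); bottle cap at (145,115).

```bash
python3 - <<'E'
from h import *
import pickle; c=pickle.load(open('w7.pkl','rb'))
A=atz(c,(274,127),.095);B=atz(c,(395,77),.095);M=(A+B)/2;d=B-A
print(A,B,M,np.hypot(*d[:2]),np.degrees(np.arctan2(d[1],d[0])), atz(c,(145,115),.13))
E
```

```text
[ 0.57640866 -0.20136844  0.095     ] [ 0.47795878 -0.24003002  0.095     ] [ 0.52718372 -0.22069923  0.095     ] 0.10576906687116137 -158.5599084806448 [ 0.66705417 -0.20837422  0.13      ]
```

```bash
python3 -m creep '[[4,-34,0,0,0,0,0.6],[3,-34,0,0,0,0,0.6],[3,-34,0,0,0,0,0.6],[0,0,0,0,0,9.9,0.6],[0,0,0,0,0,9.9,0.6],[0,0,0,0,0,9.9,0.6],[0,0,0,0,0,9.9,0.6],[0,0,0,0,0,9.9,0.6],[0,0,0,0,0,9.9,0.6],[0,0,0,0,0,9.9,0.6]]'; python3 -m creep '[[0,0,40,0,0,0,0.6],[0,0,40,0,0,0,0.6],[0,0,40,0,0,0,0.6],[0,0,40,0,0,0,0.6],[0,0,30,0,0,0,0.6],[0,0,0,0,0,0,0.6],[0,0,0,0,0,0,0],[0,0,0,0,0,0,0],[0,0,0,0,0,0,0],[0,0,0,0,0,0,0]]'
```

```text
time_s: 31.85
tcp_pos: [0.5281, -0.2235, 0.2633]
ee_rot: [[-0.349, 0.937, -0.0], [0.937, 0.349, 0.0], [0.0, -0.0, -1.0]]
wrist_force: [-0.5, 0.6, -0.5]
gripper_width: 0.601
time_s: 33.1
tcp_pos: [0.5283, -0.2237, 0.074]
ee_rot: [[-0.354, 0.935, 0.001], [0.935, 0.354, -0.0], [-0.001, 0.001, -1.0]]
wrist_force: [-0.6, 0.0, -0.5]
gripper_width: 0.232
```

```bash
python3 -m creep '[[0,0,0,0,0,0,0],[0,0,0,0,0,0,0],[0,0,-10,0,0,0,0],[0,0,-25,0,0,0,0],[0,0,-40,0,0,0,0],[0,0,-45,0,0,0,0],[0,0,-45,0,0,0,0],[0,0,-25,0,0,0,0],[0,0,0,0,0,0,0],[0,0,0,0,0,0,0]]'; python3 -m creep '[[0,0,0,0,0,-9.9,0],[0,0,0,0,0,-9.9,0],[0,0,0,0,0,-9.9,0],[0,0,0,0,0,-9.9,0],[0,0,0,0,0,-9.9,0],[0,0,0,0,0,-9.9,0],[0,0,0,0,0,-9.9,0],[0,0,0,0,0,0,0],[0,0,0,0,0,0,0],[0,0,0,0,0,0,0]]'
```

```text
time_s: 34.35
tcp_pos: [0.5269, -0.2232, 0.2616]
ee_rot: [[-0.353, 0.936, -0.003], [0.936, 0.353, 0.001], [0.002, -0.002, -1.0]]
wrist_force: [-0.4, -0.2, -3.0]
gripper_width: 0.133
time_s: 35.6
tcp_pos: [0.5278, -0.2236, 0.2629]
ee_rot: [[-1.0, 0.001, -0.001], [0.001, 1.0, 0.0], [0.001, 0.0, -1.0]]
wrist_force: [0.5, 0.1, -1.8]
gripper_width: 0.135
```

```bash
python3 - <<'E'
from h import *
c=cam('wrist','w8.png'); s=st()
im=c['color'];b,g,r=[im[:,:,i].astype(int) for i in range(3)]
m=((g>r+40)&(g>b+20))
ys,xs=np.where(m); print(ys.min(),ys.max(),xs.min(),xs.max(),m.sum())
for y in range(ys.min(),ys.min()+90,6): 
    q=xs[ys==y]; print(y,q.min() if len(q) else None,q.max() if len(q) else None)
cv2.imwrite('pics/w8c.png',im[120:400,150:500])
x,y,z=s['tcp_pos']
for n,p in [('barend',(x,y-.054,z+.023)),('bar end low',(x,y-.054,z+.011)),('blk',(x,y-.055,z-.074+.036)),('blkL',(x+.02,y-.055,z-.038)),('blkR',(x-.02,y-.055,z-.038)),('foot',(x,y-.055,z-.074))]: print(n,np.round(proj(c,p),1))
E
```

```text
35.65 [ 0.5279 -0.2236  0.2631] [[-1.0, 0.001, -0.001], [0.001, 1.0, 0.0], [0.001, 0.0, -1.0]] [ 0.3 -0.3 -2.3] 0.134
163 365 283 360 7917
163 293 352
169 284 359
175 283 360
181 283 360
187 283 359
193 283 359
199 302 359
205 303 334
211 304 334
217 284 359
223 284 359
229 284 359
235 285 359
241 285 359
247 304 334
barend [320.8 180.3]
bar end low [320.7 177.4]
blk [320.3 167.4]
blkL [281.4 167.5]
blkR [359.2 167.3]
foot [320.1 163.9]
```

View pics/w8c.png

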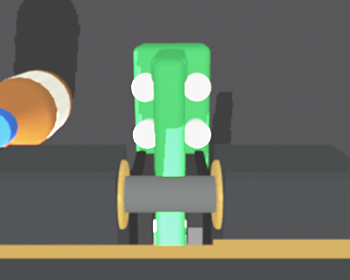

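Rack sits centred in the hand within ~1 mm. Carry to the fourth mat (x 0.674, y 0.0228).

```bash
python3 -m creep '[[-24.3,41,0,0,0,0,0],[-24.3,41,0,0,0,0,0],[-24.3,41,0,0,0,0,0],[-24.3,41,0,0,0,0,0],[-24.3,41,0,0,0,0,0],[-24.5,41.4,0,0,0,0,0],[0,0,0,0,0,0,0],[0,0,0,0,0,0,0],[0,0,0,0,0,0,0],[0,0,0,0,0,0,0]]'; python3 -m creep '[[0,0,30,0,0,0,0],[0,0,30,0,0,0,0],[0,0,30,0,0,0,0],[0,0,20,0,0,0,0],[0,0,20,0,0,0,0],[0,0,15,0,0,0,0],[0,0,0,0,0,0,0],[0,0,0,0,0,0,0],[0,0,0,0,0,0,0],[0,0,0,0,0,0,0]]'
```

```text
time_s: 36.9
tcp_pos: [0.6736, 0.0218, 0.2638]
ee_rot: [[-1.0, 0.001, 0.0], [0.001, 1.0, 0.0], [-0.0, 0.0, -1.0]]
wrist_force: [0.0, 0.2, -2.2]
gripper_width: 0.136
time_s: 38.15
tcp_pos: [0.6743, 0.0229, 0.1191]
ee_rot: [[-1.0, -0.0, 0.001], [-0.0, 1.0, 0.0], [-0.001, 0.0, -1.0]]
wrist_force: [-0.8, 0.1, -2.3]
gripper_width: 0.132
```

```bash
python3 -m creep '[[0,0,6,0,0,0,0],[0,0,5,0,0,0,0],[0,0,4,0,0,0,0],[0,0,2,0,0,0,0],[0,0,0,0,0,0,0],[0,0,1,0,0,0,0],[0,0,1,0,0,0,0],[0,0,0,0,0,0,0],[0,0,0,0,0,0,0],[0,0,0,0,0,0,0]]'
```

```text
time_s: 39.4
tcp_pos: [0.674, 0.0228, 0.0994]
ee_rot: [[-1.0, -0.0, 0.0], [-0.0, 1.0, -0.0], [-0.0, -0.0, -1.0]]
wrist_force: [0.1, 0.5, -2.8]
gripper_width: 0.134
```

```bash
python3 -m creep '[[0,0,1,0,0,0,0],[0,0,0,0,0,0,0],[0,0,1,0,0,0,0],[0,0,0,0,0,0,0],[0,0,0,0,0,0,0],[0,0,0,0,0,0,0],[0,0,0,0,0,0,0],[0,0,0,0,0,0,0],[0,0,0,0,0,0,0],[0,0,0,0,0,0,0]]'
```

```text
time_s: 40.65
tcp_pos: [0.6744, 0.0227, 0.0993]
ee_rot: [[-1.0, -0.001, 0.002], [-0.001, 1.0, -0.0], [-0.002, -0.0, -1.0]]
wrist_force: [-3.1, 0.3, 6.7]
gripper_width: 0.136
```

```bash
python3 -m creep '[[0,0,-1,0,0,0,0.35],[0,0,0,0,0,0,0.35],[0,0,0,0,0,0,0.35],[0,0,-15,0,0,0,0.35],[0,0,-30,0,0,0,0.35],[0,0,-40,0,0,0,0.35],[0,0,-40,0,0,0,0.35],[0,0,-40,0,0,0,0.35],[0,0,0,0,0,0,0.35],[0,0,0,0,0,0,0.35]]'; python3 -m creep '[[18.4,-40.4,0,0,0,0,0.6],[18.4,-40.4,0,0,0,0,0.6],[18.4,-40.4,0,0,0,0,0.6],[18.4,-40.4,0,0,0,0,0.6],[18.4,-40.4,0,0,0,0,0.6],[18.4,-40.4,0,0,0,0,0.6],[18.4,-40.4,0,0,0,0,0.6],[0,0,0,0,0,0,0.6],[0,0,0,0,0,0,0.6],[0,0,0,0,0,0,0.6]]'; python3 - <<'E'
from h import *
s=st(); c=cam('wrist','w9.png')
import pickle; pickle.dump({k:c[k] for k in c},open('w9.pkl','wb'))
im=c['color'];b,g,r=[im[:,:,i].astype(int) for i in range(3)]
m=((r>150)&(g>50)&(g<200)&(b<90)); m[262:]=0
for s_,ce in zip(*cv2.connectedComponentsWithStats(m.astype(np.uint8))[2:]):
    if s_[4]>200: print(s_,ce)
E
```

```text
time_s: 41.9
tcp_pos: [0.6736, 0.0229, 0.2636]
ee_rot: [[-1.0, -0.0, 0.0], [-0.0, 1.0, 0.001], [-0.0, 0.001, -1.0]]
wrist_force: [-0.4, -0.2, -0.4]
gripper_width: 0.353
time_s: 43.15
tcp_pos: [0.5456, -0.259, 0.2629]
ee_rot: [[-1.0, -0.002, -0.001], [-0.002, 1.0, 0.0], [0.001, 0.0, -1.0]]
wrist_force: [-0.0, 0.6, -0.8]
gripper_width: 0.601
43.15 [ 0.5456 -0.259   0.2629] [[-1.0, -0.002, -0.001], [-0.002, 1.0, 0.0], [0.001, 0.0, -1.0]] [-0.   0.6 -0.8] 0.601
[     0      0    640    480 306243] [319.84755896 239.52268297]
[153 234  73  28 513] [194.90253411 246.39181287]
[163 245  45  17 247] [186.69635628 254.95546559]
```

View pics/w9.png

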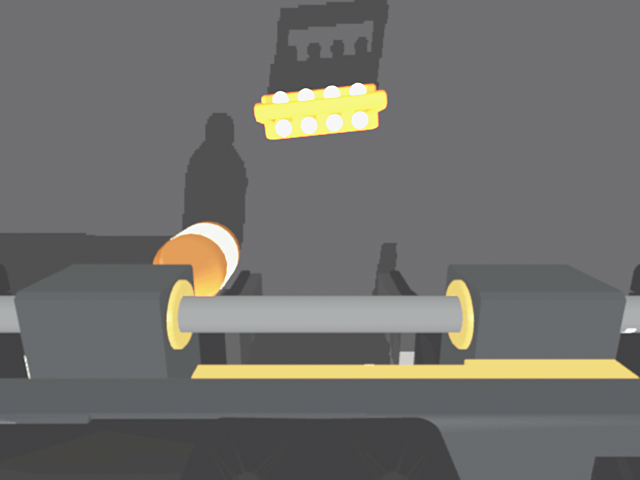

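Orange bar from (255,114) to (387,100).

```bash
python3 - <<'E'
from h import *
import pickle; c=pickle.load(open('w9.pkl','rb'))
A=atz(c,(255,114),.095);B=atz(c,(387,100),.095);M=(A+B)/2;d=A-B
print(A,B,M,np.hypot(*d[:2]),np.degrees(np.arctan2(d[1],d[0])))
E
```

```text
[ 0.59902264 -0.34955294  0.095     ] [ 0.49111342 -0.36048694  0.095     ] [ 0.54506803 -0.35501994  0.095     ] 0.10846175296807314 5.78580057048258
```

```bash
python3 -m creep '[[0,-49,0,0,0,0,0.6],[0.5,-48.5,0,0,0,0,0.6],[0,0,0,0,0,10.5,0.6],[0,0,0,0,0,10.5,0.6],[0,0,0,0,0,10.5,0.6],[0,0,0,0,0,10.5,0.6],[0,0,0,0,0,10.5,0.6],[0,0,0,0,0,10.5,0.6],[0,0,0,0,0,10.5,0.6],[0,0,0,0,0,10.5,0.6]]'; python3 -m creep '[[0,0,40,0,0,0,0.6],[0,0,40,0,0,0,0.6],[0,0,40,0,0,0,0.6],[0,0,40,0,0,0,0.6],[0,0,29,0,0,0,0.6],[0,0,0,0,0,0,0.6],[0,0,0,0,0,0,0],[0,0,0,0,0,0,0],[0,0,0,0,0,0,0],[0,0,0,0,0,0,0]]'; python3 -m creep '[[0,0,0,0,0,0,0],[0,0,0,0,0,0,0],[0,0,-10,0,0,0,0],[0,0,-25,0,0,0,0],[0,0,-40,0,0,0,0],[0,0,-45,0,0,0,0],[0,0,-45,0,0,0,0],[0,0,-25,0,0,0,0],[0,0,0,0,0,0,0],[0,0,0,0,0,0,0]]'
```

```text
time_s: 44.45
tcp_pos: [0.5454, -0.3565, 0.2632]
ee_rot: [[-0.1, 0.995, -0.0], [0.995, 0.1, 0.0], [0.0, -0.0, -1.0]]
wrist_force: [0.8, 0.5, -0.1]
gripper_width: 0.596
time_s: 45.7
tcp_pos: [0.5449, -0.3576, 0.0751]
ee_rot: [[-0.105, 0.995, 0.001], [0.995, 0.105, -0.0], [-0.001, 0.001, -1.0]]
wrist_force: [0.1, -0.1, 0.1]
gripper_width: 0.228
time_s: 46.95
tcp_pos: [0.5438, -0.3569, 0.2622]
ee_rot: [[-0.104, 0.995, -0.003], [0.995, 0.104, 0.002], [0.003, -0.003, -1.0]]
wrist_force: [0.3, 0.1, -3.5]
gripper_width: 0.131
```

```bash
python3 -m creep '[[0,0,0,0,0,-10.5,0],[0,0,0,0,0,-10.5,0],[0,0,0,0,0,-10.5,0],[0,0,0,0,0,-10.5,0],[0,0,0,0,0,-10.5,0],[0,0,0,0,0,-10.5,0],[0,0,0,0,0,-10.5,0],[0,0,0,0,0,-10.5,0],[0,0,0,0,0,0,0],[0,0,0,0,0,0,0]]'; python3 - <<'E'
from h import *
c=cam('wrist','w10.png'); s=st()
im=c['color'];b,g,r=[im[:,:,i].astype(int) for i in range(3)]
m=((r>100)&(g>40)&(b<90)&(r>b+60)); m[262:]=0
ys,xs=np.where(m)
for y in range(ys.min(),ys.min()+40,4): 
    q=xs[ys==y]; q=q[(q>260)&(q<380)]; print(y,q.min() if len(q) else None,q.max() if len(q) else None)
x,y,z=s['tcp_pos']
for n,p in [('blk',(x,y-.055,z-.075+.036)),('foot',(x,y-.055,z-.075))]: print(n,np.round(proj(c,p),1))
E
python3 -m creep '[[-4.1,42.2,0,0,0,0,0],[-4.1,42.2,0,0,0,0,0],[-4.1,42.2,0,0,0,0,0],[-4.1,42.2,0,0,0,0,0],[-4.1,42.2,0,0,0,0,0],[-4.1,42.2,0,0,0,0,0],[-4.1,42.2,0,0,0,0,0],[-4.1,42.2,0,0,0,0,0],[-4.1,42.2,0,0,0,0,0],[0,0,0,0,0,0,0]]'; python3 - <<'E'
from h import *
st()
E
```

```text
time_s: 48.2
tcp_pos: [0.5443, -0.3573, 0.263]
ee_rot: [[-1.0, 0.002, -0.002], [0.002, 1.0, 0.001], [0.002, 0.001, -1.0]]
wrist_force: [-0.4, 0.5, -2.5]
gripper_width: 0.135
48.25 [ 0.5444 -0.3574  0.2634] [[-1.0, 0.002, -0.002], [0.002, 1.0, 0.001], [0.002, 0.001, -1.0]] [ 0.2 -0.8 -1.8] 0.134
164 294 299
168 286 357
172 289 358
176 305 359
180 303 358
184 301 358
188 301 358
192 292 358
196 304 358
200 304 335
blk [320.  167.1]
foot [319.8 163.6]
time_s: 49.5
tcp_pos: [0.5817, 0.0249, 0.2641]
ee_rot: [[-1.0, -0.003, 0.0], [-0.003, 1.0, 0.001], [-0.0, 0.001, -1.0]]
wrist_force: [0.5, -0.5, -2.6]
gripper_width: 0.131
49.5 [0.5817 0.0249 0.2641] [[-1.0, -0.003, 0.0], [-0.003, 1.0, 0.001], [-0.0, 0.001, -1.0]] [ 0.5 -0.5 -2.6] 0.131
```

```bash
python3 -m creep '[[0,0,30,0,0,0,0],[0,0,30,0,0,0,0],[0,0,30,0,0,0,0],[0,0,20,0,0,0,0],[0,0,20,0,0,0,0],[0,0,15,0,0,0,0],[0,0,0,0,0,0,0],[0,0,0,0,0,0,0],[0,0,0,0,0,0,0],[0,0,0,0,0,0,0]]'; python3 -m creep '[[0,0,6,0,0,0,0],[0,0,5,0,0,0,0],[0,0,4,0,0,0,0],[0,0,1,0,0,0,0],[0,0,1,0,0,0,0],[0,0,1,0,0,0,0],[0,0,0,0,0,0,0],[0,0,0,0,0,0,0],[0,0,0,0,0,0,0],[0,0,0,0,0,0,0]]'
```

```text
time_s: 50.75
tcp_pos: [0.5819, 0.0224, 0.1201]
ee_rot: [[-1.0, -0.0, 0.001], [-0.0, 1.0, 0.0], [-0.001, 0.0, -1.0]]
wrist_force: [-0.4, 0.2, -3.0]
gripper_width: 0.132
time_s: 52.0
tcp_pos: [0.5816, 0.0223, 0.1014]
ee_rot: [[-1.0, -0.0, 0.0], [-0.0, 1.0, 0.0], [-0.0, 0.0, -1.0]]
wrist_force: [-0.1, -1.1, -1.6]
gripper_width: 0.132
```

```bash
python3 -m creep '[[0,0,1,0,0,0,0],[0,0,0,0,0,0,0],[0,0,1,0,0,0,0],[0,0,0,0,0,0,0],[0,0,0,0,0,0,0],[0,0,0,0,0,0,0],[0,0,0,0,0,0,0],[0,0,0,0,0,0,0],[0,0,0,0,0,0,0],[0,0,0,0,0,0,0]]'
```

```text
time_s: 53.25
tcp_pos: [0.5819, 0.0223, 0.1005]
ee_rot: [[-1.0, -0.001, 0.001], [-0.001, 1.0, -0.0], [-0.001, -0.0, -1.0]]
wrist_force: [-1.8, 0.3, 4.9]
gripper_width: 0.134
```

```bash
python3 -m creep '[[0,0,-1,0,0,0,0.35],[0,0,0,0,0,0,0.35],[0,0,0,0,0,0,0.35],[0,0,-15,0,0,0,0.35],[0,0,-30,0,0,0,0.35],[0,0,-40,0,0,0,0.35],[0,0,-40,0,0,0,0.35],[0,0,-40,0,0,0,0.35],[0,0,0,0,0,0,0.35],[0,0,0,0,0,0,0.35]]'; python3 -m creep '[[0,40,-5,0,0,0,0.38],[0,40,-5,0,0,0,0.38],[0,40,-5,0,0,0,0.38],[0,40,0,0,0,0,0.38],[0,0,0,0,0,0,0.38],[0,0,0,0,0,0,0.38],[0,0,0,0,0,0,0.38],[0,0,0,0,0,0,0.38],[0,0,0,0,0,0,0.38],[0,0,0,0,0,0,0.38]]'; python3 - <<'E'
from h import *
s=st(); c=cam('wrist','w11.png'); cam('top','t11.png')
import pickle; pickle.dump({k:c[k] for k in c},open('w11.pkl','wb'))
E
```

```text
time_s: 54.5
tcp_pos: [0.5812, 0.0223, 0.2656]
ee_rot: [[-1.0, -0.0, 0.0], [-0.0, 1.0, 0.001], [-0.0, 0.001, -1.0]]
wrist_force: [0.2, 0.3, 0.3]
gripper_width: 0.35
time_s: 55.75
tcp_pos: [0.5816, 0.182, 0.2805]
ee_rot: [[-1.0, 0.0, 0.0], [0.0, 1.0, 0.0], [-0.0, 0.0, -1.0]]
wrist_force: [-0.2, 0.1, 0.1]
gripper_width: 0.38
55.75 [0.5816 0.182  0.2805] [[-1.0, 0.0, 0.0], [0.0, 1.0, 0.0], [-0.0, 0.0, -1.0]] [-0.2  0.1  0.1] 0.38
```

View pics/w11.png

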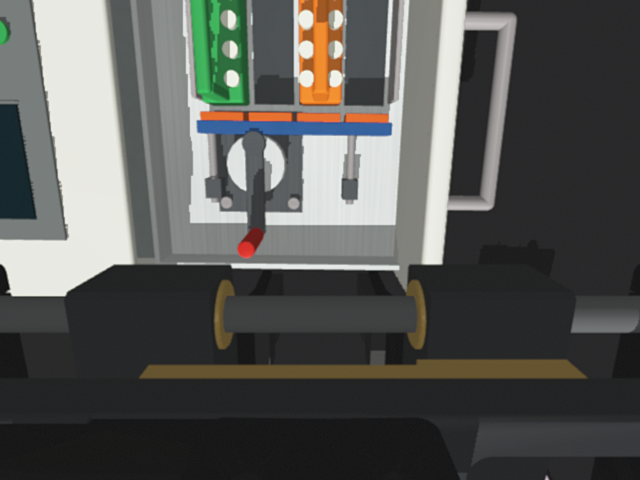

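Both racks stand on mats 4 (green) and 2 (orange); lever post top (247,249), foot (257,233), boss (253,141); pads' faces at row ≈112, rack ends ≈104.

```bash
python3 - <<'E'
from h import *
import pickle; c=pickle.load(open('w11.pkl','rb'))
for n,x,y,z in [('top',247,249,.121),('foot',257,234,.066),('boss',253,141,.066),('pad4',205,112,.063),('pad1',388,114,.063),('rackG',225,103,.026),('rackO',320,103,.026),('rackOtop',320,97,.062),('handle',506,60,.118),('handle',492,190,.118)]: print(n,np.round(atz(c,(x,y),z)[:2],4))
im=c['color']
for col in (230,320): print([tuple(map(int,p)) for p in im[92:122,col]])
E
```

```text
top [0.6453 0.204 ]
foot [0.6453 0.2034]
boss [0.6454 0.1125]
pad4 [0.6901 0.0859]
pad1 [0.5174 0.0879]
rackG [0.6793 0.0742]
rackO [0.5815 0.0744]
rackOtop [0.5816 0.0726]
handle [0.4361 0.0517]
handle [0.4361 0.1533]
[(93, 175, 64), (93, 175, 63), (93, 174, 64), (91, 170, 62), (90, 169, 62), (91, 169, 62), (91, 169, 64), (91, 175, 64), (98, 189, 67), (101, 196, 68), (85, 166, 56), (52, 103, 35), (47, 81, 37), (80, 100, 75), (123, 131, 120), (142, 145, 141), (144, 146, 143), (138, 140, 134), (115, 115, 111), (66, 77, 125), (39, 90, 196), (46, 109, 228), (48, 111, 228), (48, 111, 228), (48, 111, 228), (46, 111, 229), (42, 111, 231), (51, 102, 224), (96, 83, 146), (147, 91, 69)]
[(44, 144, 244), (43, 131, 235), (38, 121, 226), (39, 124, 227), (40, 123, 228), (40, 123, 227), (38, 121, 227), (39, 122, 227), (38, 124, 229), (41, 133, 237), (41, 136, 242), (33, 113, 223), (34, 76, 145), (75, 90, 122), (123, 131, 137), (144, 147, 143), (146, 148, 144), (144, 146, 143), (145, 147, 142), (146, 146, 141), (129, 132, 147), (72, 99, 186), (43, 107, 228), (50, 115, 231), (51, 114, 230), (50, 114, 230), (49, 114, 231), (46, 114, 232), (49, 109, 230), (84, 95, 192)]
```

```bash
python3 -m creep '[[-32,10.5,0,0,0,0,0.38],[-32,10,0,0,0,0,0.38],[0,0,0,0,0,0,0.38],[0,0,45,0,0,0,0.38],[0,0,45,0,0,0,0.38],[0,0,45,0,0,0,0.38],[0,0,50,0,0,0,0.38],[0,0,0,0,0,0,0],[0,0,0,0,0,0,0],[0,0,0,0,0,0,0]]'; python3 - <<'E'
from h import *
st()
E
```

```text
time_s: 57.1
tcp_pos: [0.6465, 0.2035, 0.0985]
ee_rot: [[-1.0, -0.001, 0.004], [-0.001, 1.0, 0.002], [-0.004, 0.002, -1.0]]
wrist_force: [-1.4, 1.2, 2.2]
gripper_width: 0.178
57.1 [0.6465 0.2035 0.0985] [[-1.0, -0.001, 0.004], [-0.001, 1.0, 0.002], [-0.004, 0.002, -1.0]] [-1.4  1.2  2.2] 0.178
```

```bash
python3 -m creep '[[10.8,-0.7,0,0,0,0,0],[10.7,-1.9,0,0,0,0,0],[10.4,-3.2,0,0,0,0,0],[9.9,-4.4,0,0,0,0,0],[9.3,-5.6,0,0,0,0,0],[8.6,-6.7,0,0,0,0,0],[7.7,-7.6,0,0,0,0,0],[6.7,-8.5,0,0,0,0,0],[0,0,0,0,0,0,0],[0,0,0,0,0,0,0]]'; python3 - <<'E'
from h import *
s=st(); c=cam('wrist','L0.png')
import pickle; pickle.dump({k:c[k] for k in c},open('L0.pkl','wb'))
p=s['tcp_pos']; print('ang',np.arctan2(.646-p[0],p[1]-.1125),np.hypot(.646-p[0],p[1]-.1125))
E
```

```text
time_s: 58.35
tcp_pos: [0.5755, 0.1689, 0.0987]
ee_rot: [[-1.0, -0.003, 0.013], [-0.003, 1.0, 0.009], [-0.013, 0.009, -1.0]]
wrist_force: [1.9, 9.7, -0.3]
gripper_width: 0.177
58.35 [0.5755 0.1689 0.0987] [[-1.0, -0.003, 0.013], [-0.003, 1.0, 0.009], [-0.013, 0.009, -1.0]] [ 1.9  9.7 -0.3] 0.177
ang 0.895799836351623 0.09033206610684642
```

View pics/L0.png

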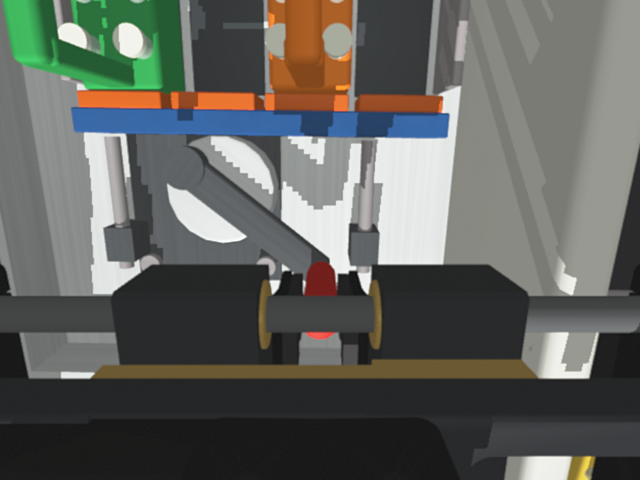

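L0 shows the caps (131,40)/(338,40), pad strip rows ≈92–110, jaw edge ≈110. No views left: continue with numeric tracking of caps against jaw edge.

```bash
cat > trk.py <<'E'
from h import *
import sys
def run(name,seeds):
    s=sense(); c=cam('wrist',name); im=c['color']; p=s['tcp_pos']
    a=np.arctan2(.646-p[0],p[1]-.1125)
    print('t',round(s['time_s'],2),'ang %.3f'%a,'jaw %.2f'%(20*(1-np.cos(a))),'F',np.round(s['wrist_force'],1),'tcp',np.round(p,4))
    hsv=cv2.cvtColor(im,cv2.COLOR_BGR2HSV); S=hsv[:,:,1]; V=hsv[:,:,2]; H=hsv[:,:,0]
    m=((S<60)&(V>110)).astype(np.uint8)
    n,lab,stt,ce=cv2.connectedComponentsWithStats(m)
    for X in seeds:
        q=proj(c,X).round().astype(int); l=0
        w=lab[max(q[1]-12,0):q[1]+12,max(q[0]-12,0):q[0]+12]; w=w[w>0]
        if len(w):
            l=np.bincount(w).argmax(); print(' cap',ce[l].round(1),stt[l].tolist(),'world',np.round(atz(c,ce[l],.076)[:2]*1000,1))
        else: print(' cap none at',q)
    blue=((H>100)&(H<125)&(S>120)).astype(float)
    x0=np.array([.674,.628,.582,.536])
    for k,x in zip((4,3,2,1),x0):
        yj=.0955-.02*(1-np.cos(a)); q=proj(c,(x,yj,.063)).round().astype(int)
        strip=im[max(q[1]-45,0):q[1]+15,q[0]-8:q[0]+9].mean(1)
        hs=cv2.cvtColor(strip[:,None].astype(np.uint8),cv2.COLOR_BGR2HSV)[:,0]
        bb=strip[:,0]-strip[:,2]; rows=np.arange(len(bb))+max(q[1]-45,0)
        i=np.where((bb[:-1]<0)&(bb[1:]>=0))[0]
        e=[rows[j]-bb[j]/(bb[j+1]-bb[j]) for j in i]
        orr=strip[:,2]-strip[:,1]; th=[rows[j] for j in range(len(orr)) if orr[j]>60]
        print(' pad',k,'jaw edge',np.round(e,1),'y',[round(float(atz(c,(q[0],v),.063)[1])*1000,1) for v in e],'orange rows',(th[0],th[-1],len(th)) if th else None)
    return c
E
python3 - <<'E'
from trk import *
import pickle
c=pickle.load(open('L0.pkl','rb'))
for q in [(131,40),(72,40),(276,40),(338,40)]: print(np.round(atz(c,q,.076),4))
im=c['color']
for col in (125,215,307,400): print(col,[tuple(map(int,v)) for v in im[80:118,col-6:col+7].mean(1)])
E
```

```text
[0.6596 0.0582 0.076 ]
[0.6858 0.0582 0.076 ]
[0.5957 0.0583 0.076 ]
[0.5685 0.0583 0.076 ]
125 [(52, 96, 38), (56, 104, 41), (61, 116, 44), (68, 129, 47), (74, 143, 52), (79, 155, 54), (86, 168, 58), (95, 187, 63), (95, 185, 59), (64, 121, 50), (42, 78, 101), (36, 82, 176), (41, 102, 225), (44, 111, 232), (44, 111, 232), (44, 111, 231), (45, 112, 231), (44, 111, 232), (45, 111, 232), (45, 112, 232), (44, 112, 233), (44, 112, 233), (44, 112, 234), (44, 113, 234), (44, 113, 234), (43, 115, 237), (46, 119, 243), (71, 109, 236), (115, 83, 128), (151, 92, 44), (166, 103, 52), (168, 104, 57), (166, 104, 57), (166, 104, 57), (166, 104, 57), (166, 104, 57), (166, 104, 57), (166, 104, 57)]
215 [(56, 55, 53), (56, 56, 52), (56, 55, 53), (56, 55, 52), (55, 55, 52), (56, 55, 53), (56, 55, 52), (55, 55, 52), (56, 55, 52), (56, 55, 50), (56, 54, 51), (51, 57, 83), (40, 73, 148), (43, 100, 216), (49, 116, 236), (49, 117, 235), (48, 116, 233), (48, 116, 234), (49, 116, 234), (48, 116, 234), (48, 116, 234), (48, 116, 234), (48, 116, 234), (48, 116, 235), (47, 116, 235), (48, 117, 236), (46, 117, 237
[... 609 characters left out ...]
, 149), (37, 66, 135), (64, 61, 101), (95, 63, 55), (101, 64, 35), (99, 64, 38), (100, 65, 40), (101, 65, 39), (101, 65, 40), (101, 66, 40)]
400 [(59, 59, 56), (59, 58, 55), (59, 59, 56), (58, 58, 55), (59, 59, 55), (59, 58, 55), (58, 58, 55), (59, 58, 55), (59, 58, 55), (58, 58, 55), (58, 58, 55), (59, 58, 55), (58, 57, 53), (59, 58, 57), (53, 60, 91), (37, 68, 135), (35, 74, 151), (39, 78, 155), (40, 79, 155), (39, 78, 154), (39, 78, 153), (39, 77, 153), (38, 77, 153), (38, 77, 153), (38, 77, 153), (38, 76, 152), (37, 75, 151), (36, 75, 150), (36, 75, 150), (33, 73, 149), (33, 69, 144), (51, 63, 123), (81, 61, 72), (98, 63, 38), (106, 68, 38), (131, 83, 47), (161, 101, 56), (167, 105, 58)]
```

```bash
python3 -m creep '[[2.6,-3.8,0,0,0,0,0],[0,0,0,0,0,0,0],[0,0,0,0,0,0,0],[0,0,0,0,0,0,0],[0,0,0,0,0,0,0],[0,0,0,0,0,0,0],[0,0,0,0,0,0,0],[0,0,0,0,0,0,0],[0,0,0,0,0,0,0],[0,0,0,0,0,0,0]]'; cat > go.py <<'E'
from trk import *
run(sys.argv[1],[(.6596,.058,.076),(.5685,.058,.076)])
E
python3 go.py L1.png
```

```text
time_s: 59.65
tcp_pos: [0.5732, 0.1657, 0.0987]
ee_rot: [[-1.0, -0.003, 0.013], [-0.003, 1.0, 0.01], [-0.013, 0.01, -1.0]]
wrist_force: [2.2, 10.4, -0.8]
gripper_width: 0.169
t 59.65 ang 0.940 jaw 8.21 F [ 2.2 10.4 -0.8] tcp [0.5732 0.1657 0.0987]
 cap [126.9  49.1] [108, 31, 40, 35, 1045] world [659.6  58.6]
 cap [339.1  53. ] [317, 0, 37, 117, 1420] world [565.7  60.2]
 pad 4 jaw edge [113.6] y [85.0] orange rows (np.int64(98), np.int64(113), 16)
 pad 3 jaw edge [115.1] y [85.6] orange rows (np.int64(98), np.int64(114), 17)
 pad 2 jaw edge [116.3] y [86.1] orange rows (np.int64(74), np.int64(115), 23)
 pad 1 jaw edge [118.1] y [86.9] orange rows (np.int64(101), np.int64(117), 17)
```

```bash
python3 -m creep '[[2.6,-3.7,0,0,0,0,0],[2.4,-3.9,0,0,0,0,0],[0,0,0,0,0,0,0],[0,0,0,0,0,0,0],[0,0,0,0,0,0,0],[0,0,0,0,0,0,0],[0,0,0,0,0,0,0],[0,0,0,0,0,0,0],[0,0,0,0,0,0,0],[0,0,0,0,0,0,0]]'; python3 - <<'E'
s=open('trk.py').read()
s=s.replace("        print(' pad',k","""        R=strip[:,2]-strip[:,1]+strip[:,2]-strip[:,0]; je=int(e[0]-rows[0]) if e else 40
        pl=np.median(R[je-8:je-3]); j=je-8
        while j>0 and R[j]>pl*.5: j-=1
        fe=rows[j]+(pl*.5-R[j])/(R[j+1]-R[j]+1e-9)
        print('  strip',round(float(e[0]-fe),1) if e else None,'face y',round(float(atz(c,(q[0],fe),.063)[1])*1000,1),end='')
        print(' pad',k""")
open('trk.py','w').write(s)
E
python3 go.py L2.png
```

```text
time_s: 60.95
tcp_pos: [0.5685, 0.1581, 0.0987]
ee_rot: [[-1.0, -0.003, 0.014], [-0.003, 1.0, 0.01], [-0.014, 0.01, -1.0]]
wrist_force: [3.8, 10.5, -1.7]
gripper_width: 0.174
t 60.95 ang 1.039 jaw 9.86 F [ 3.8 10.5 -1.7] tcp [0.5685 0.1581 0.0987]
 cap [118.9  64.4] [100, 47, 41, 34, 1030] world [659.4  57.2]
 cap [331.   64.9] [307, 0, 39, 130, 1608] world [564.5  57.5]
  strip 16.0 face y 75.9 pad 4 jaw edge [126.5] y [83.4] orange rows (np.int64(111), np.int64(126), 16)
  strip 17.3 face y 75.9 pad 3 jaw edge [128.] y [84.1] orange rows (np.int64(111), np.int64(127), 17)
  strip 457.4 face y -84.5 pad 2 jaw edge [129.4] y [84.7] orange rows (np.int64(86), np.int64(128), 33)
  strip 17.6 face y 77.1 pad 1 jaw edge [130.9] y [85.4] orange rows (np.int64(114), np.int64(130), 17)
```

```bash
python3 -m creep '[[1.1,-2,0,0,0,0,0],[1.1,-2,0,0,0,0,0],[0,0,0,0,0,0,0],[0,0,0,0,0,0,0],[0,0,0,0,0,0,0],[0,0,0,0,0,0,0],[0,0,0,0,0,0,0],[0,0,0,0,0,0,0],[0,0,0,0,0,0,0],[0,0,0,0,0,0,0]]'; python3 go.py L3.png;  python3 -m creep '[[1,-2,0,0,0,0,0],[1,-2,0,0,0,0,0],[0,0,0,0,0,0,0],[0,0,0,0,0,0,0],[0,0,0,0,0,0,0],[0,0,0,0,0,0,0],[0,0,0,0,0,0,0],[0,0,0,0,0,0,0],[0,0,0,0,0,0,0],[0,0,0,0,0,0,0]]'; python3 go.py L4.png
```

```text
time_s: 62.25
tcp_pos: [0.5665, 0.1541, 0.0987]
ee_rot: [[-1.0, -0.003, 0.014], [-0.003, 1.0, 0.01], [-0.014, 0.01, -1.0]]
wrist_force: [3.2, 9.9, -2.7]
gripper_width: 0.17
t 62.25 ang 1.089 jaw 10.73 F [ 3.2  9.9 -2.7] tcp [0.5665 0.1541 0.0987]
 cap [115.5  72.1] [97, 55, 40, 34, 1015] world [659.3  56.5]
 cap [316.5  74.1] [302, 59, 29, 32, 734] world [568.9  57.4]
  strip 15.8 face y 75.1 pad 4 jaw edge [133.] y [82.7] orange rows (np.int64(118), np.int64(132), 15)
  strip 17.1 face y 75.2 pad 3 jaw edge [134.4] y [83.3] orange rows (np.int64(118), np.int64(134), 17)
  strip 171.0 face y 9.8 pad 2 jaw edge [136.] y [84.0] orange rows (np.int64(93), np.int64(135), 34)
  strip 17.1 face y 76.3 pad 1 jaw edge [137.1] y [84.5] orange rows (np.int64(121), np.int64(136), 16)
time_s: 63.55
tcp_pos: [0.5645, 0.15, 0.0987]
ee_rot: [[-1.0, -0.003, 0.014], [-0.003, 1.0, 0.01], [-0.014, 0.01, -1.0]]
wrist_force: [4.6, 10.1, -1.7]
gripper_width: 0.178
t 63.55 ang 1.139 jaw 11.63 F [ 4.6 10.1 -1.7] tcp [0.5645 0.15   0.0987]
 cap [112.4  80. ] [94, 63, 40, 34, 1002] world [659.2  55.7]
 cap [312.3  82.2] [298, 67, 29, 32, 724] world [568.8  56.6]
  strip 15.7 face y 74.3 pad 4 jaw edge [139.9] y [81.9] orange rows (np.int64(125), np.int64(139), 15)
  strip 17.0 face y 74.3 pad 3 jaw edge [141.3] y [82.5] orange rows (np.int64(125), np.int64(140), 16)
  strip 155.8 face y 14.4 pad 2 jaw edge [142.8] y [83.1] orange rows (np.int64(99), np.int64(142), 38)
  strip 17.2 face y 75.4 pad 1 jaw edge [144.] y [83.6] orange rows (np.int64(128), np.int64(143), 16)
```

```bash
python3 -m creep '[[0.9,-2,0,0,0,0,0],[0.9,-2.1,0,0,0,0,0],[0,0,0,0,0,0,0],[0,0,0,0,0,0,0],[0,0,0,0,0,0,0],[0,0,0,0,0,0,0],[0,0,0,0,0,0,0],[0,0,0,0,0,0,0],[0,0,0,0,0,0,0],[0,0,0,0,0,0,0]]'; python3 go.py L5.png;  python3 -m creep '[[0.8,-2.1,0,0,0,0,0],[0.8,-2.1,0,0,0,0,0],[0,0,0,0,0,0,0],[0,0,0,0,0,0,0],[0,0,0,0,0,0,0],[0,0,0,0,0,0,0],[0,0,0,0,0,0,0],[0,0,0,0,0,0,0],[0,0,0,0,0,0,0],[0,0,0,0,0,0,0]]'; python3 go.py L6.png
```

```text
time_s: 64.85
tcp_pos: [0.5628, 0.1461, 0.0987]
ee_rot: [[-1.0, -0.003, 0.015], [-0.003, 1.0, 0.01], [-0.015, 0.01, -1.0]]
wrist_force: [2.7, 11.3, -1.9]
gripper_width: 0.173
t 64.85 ang 1.187 jaw 12.50 F [ 2.7 11.3 -1.9] tcp [0.5628 0.1461 0.0987]
 cap [109.9  86.9] [91, 70, 41, 33, 997] world [659.1  54.8]
 cap [308.9  89.6] [295, 74, 29, 32, 709] world [568.8  55.9]
  strip 15.6 face y 73.4 pad 4 jaw edge [146.] y [81.0] orange rows (np.int64(131), np.int64(145), 15)
  strip 16.9 face y 73.4 pad 3 jaw edge [147.4] y [81.6] orange rows (np.int64(131), np.int64(147), 17)
  strip 29.9 face y 68.0 pad 2 jaw edge [149.] y [82.3] orange rows (np.int64(105), np.int64(148), 41)
  strip 17.2 face y 74.5 pad 1 jaw edge [150.3] y [82.8] orange rows (np.int64(134), np.int64(149), 16)
time_s: 66.15
tcp_pos: [0.5612, 0.1418, 0.0986]
ee_rot: [[-1.0, -0.003, 0.014], [-0.003, 1.0, 0.01], [-0.015, 0.01, -1.0]]
wrist_force: [3.7, 11.1, -1.5]
gripper_width: 0.175
t 66.15 ang 1.238 jaw 13.46 F [ 3.7 11.1 -1.5] tcp [0.5612 0.1418 0.0986]
 cap [107.5  94.9] [89, 78, 40, 33, 983] world [659.   53.9]
 cap [305.6  97.7] [292, 83, 28, 31, 690] world [568.7  55. ]
  strip 15.5 face y 72.6 pad 4 jaw edge [153.] y [80.2] orange rows (np.int64(138), np.int64(152), 15)
  strip 16.8 face y 72.5 pad 3 jaw edge [154.4] y [80.8] orange rows (np.int64(138), np.int64(154), 17)
  strip 33.4 face y 65.3 pad 2 jaw edge [156.1] y [81.4] orange rows (np.int64(112), np.int64(155), 43)
  strip 16.8 face y 73.6 pad 1 jaw edge [157.1] y [81.8] orange rows (np.int64(141), np.int64(156), 16)
```

```bash
python3 -m creep '[[0.6,-1.7,0,0,0,0,0],[0.6,-1.8,0,0,0,0,0],[0,0,0,0,0,0,0],[0,0,0,0,0,0,0],[0,0,0,0,0,0,0],[0,0,0,0,0,0,0],[0,0,0,0,0,0,0],[0,0,0,0,0,0,0],[0,0,0,0,0,0,0],[0,0,0,0,0,0,0]]'; python3 go.py L7.png;  python3 -m creep '[[0.6,-1.7,0,0,0,0,0],[0.5,-1.8,0,0,0,0,0],[0,0,0,0,0,0,0],[0,0,0,0,0,0,0],[0,0,0,0,0,0,0],[0,0,0,0,0,0,0],[0,0,0,0,0,0,0],[0,0,0,0,0,0,0],[0,0,0,0,0,0,0],[0,0,0,0,0,0,0]]'; python3 go.py L8.png
```

```text
time_s: 67.45
tcp_pos: [0.5601, 0.1382, 0.0986]
ee_rot: [[-1.0, -0.003, 0.014], [-0.003, 1.0, 0.01], [-0.015, 0.01, -1.0]]
wrist_force: [4.3, 10.5, -2.1]
gripper_width: 0.173
t 67.45 ang 1.280 jaw 14.27 F [ 4.3 10.5 -2.1] tcp [0.5601 0.1382 0.0986]
 cap [105.8 101.9] [87, 86, 41, 32, 968] world [659.   53.1]
 cap [302.9 104.5] [289, 90, 29, 30, 682] world [568.7  54.3]
  strip 15.3 face y 71.9 pad 4 jaw edge [159.] y [79.4] orange rows (np.int64(144), np.int64(158), 15)
  strip 17.0 face y 71.7 pad 3 jaw edge [160.4] y [80.0] orange rows (np.int64(144), np.int64(160), 17)
  strip -121.0 face y 145.9 pad 2 jaw edge [162.] y [80.7] orange rows (np.int64(118), np.int64(161), 44)
  strip 17.3 face y 72.6 pad 1 jaw edge [163.1] y [81.1] orange rows (np.int64(147), np.int64(162), 16)
time_s: 68.75
tcp_pos: [0.559, 0.1348, 0.0986]
ee_rot: [[-1.0, -0.003, 0.015], [-0.003, 1.0, 0.01], [-0.015, 0.01, -1.0]]
wrist_force: [4.2, 11.2, -1.7]
gripper_width: 0.172
t 68.75 ang 1.320 jaw 15.04 F [ 4.2 11.2 -1.7] tcp [0.559  0.1348 0.0986]
 cap [104.4 107.7] [86, 92, 40, 32, 957] world [659.   52.3]
 cap [300.9 110.5] [287, 96, 29, 30, 670] world [568.7  53.4]
  strip 15.4 face y 71.0 pad 4 jaw edge [164.3] y [78.7] orange rows (np.int64(149), np.int64(163), 15)
  strip 17.0 face y 70.8 pad 3 jaw edge [165.6] y [79.2] orange rows (np.int64(149), np.int64(165), 17)
  strip 206.5 face y -11.2 pad 2 jaw edge [167.4] y [80.0] orange rows (np.int64(123), np.int64(166), 44)
  strip 17.9 face y 71.6 pad 1 jaw edge [168.5] y [80.4] orange rows (np.int64(152), np.int64(167), 16)
```

```bash
python3 -m creep '[[0.4,-1.7,0,0,0,0,0],[0.4,-1.8,0,0,0,0,0],[0,0,0,0,0,0,0],[0,0,0,0,0,0,0],[0,0,0,0,0,0,0],[0,0,0,0,0,0,0],[0,0,0,0,0,0,0],[0,0,0,0,0,0,0],[0,0,0,0,0,0,0],[0,0,0,0,0,0,0]]'; python3 go.py L9.png;  python3 -m creep '[[0.4,-1.7,0,0,0,0,0],[0.3,-1.8,0,0,0,0,0],[0,0,0,0,0,0,0],[0,0,0,0,0,0,0],[0,0,0,0,0,0,0],[0,0,0,0,0,0,0],[0,0,0,0,0,0,0],[0,0,0,0,0,0,0],[0,0,0,0,0,0,0],[0,0,0,0,0,0,0]]'; python3 go.py L10.png
```

```text
time_s: 70.05
tcp_pos: [0.5582, 0.1316, 0.0986]
ee_rot: [[-1.0, -0.003, 0.015], [-0.003, 1.0, 0.01], [-0.015, 0.01, -1.0]]
wrist_force: [3.7, 12.3, -2.3]
gripper_width: 0.169
t 70.05 ang 1.357 jaw 15.76 F [ 3.7 12.3 -2.3] tcp [0.5582 0.1316 0.0986]
 cap [103.7 114.6] [85, 99, 41, 32, 953] world [658.9  52.2]
 cap [299.2 117.3] [285, 103, 29, 29, 659] world [568.7  53.2]
  strip 14.3 face y 70.9 pad 4 jaw edge [169.3] y [78.1] orange rows (np.int64(156), np.int64(168), 13)
  strip 17.4 face y 70.0 pad 3 jaw edge [170.8] y [78.7] orange rows (np.int64(154), np.int64(170), 17)
  strip -66.4 face y 114.3 pad 2 jaw edge [172.5] y [79.4] orange rows (np.int64(128), np.int64(172), 45)
  strip 18.6 face y 70.7 pad 1 jaw edge [173.8] y [79.9] orange rows (np.int64(157), np.int64(173), 17)
time_s: 71.35
tcp_pos: [0.5575, 0.1282, 0.0986]
ee_rot: [[-1.0, -0.003, 0.015], [-0.002, 1.0, 0.01], [-0.015, 0.01, -1.0]]
wrist_force: [3.1, 13.4, -1.7]
gripper_width: 0.176
t 71.35 ang 1.395 jaw 16.50 F [ 3.1 13.4 -1.7] tcp [0.5575 0.1282 0.0986]
 cap [103.  122.2] [85, 107, 40, 31, 935] world [658.9  52.1]
 cap [297.5 124.7] [284, 111, 28, 28, 640] world [568.7  53.2]
  strip nan face y nan pad 4 jaw edge [136.  174.8] y [58.2, 77.5] orange rows (np.int64(162), np.int64(174), 13)
  strip 17.8 face y 69.1 pad 3 jaw edge [176.3] y [78.1] orange rows (np.int64(159), np.int64(175), 17)
  strip -25.9 face y 92.2 pad 2 jaw edge [177.9] y [78.8] orange rows (np.int64(133), np.int64(177), 45)
  strip 19.1 face y 69.6 pad 1 jaw edge [178.8] y [79.1] orange rows (np.int64(161), np.int64(178), 18)
  return _methods._mean(a, axis=axis, dtype=dtype,
  ret = ret.dtype.type(ret / rcount)
```

```bash
python3 -m creep '[[0.3,-1.6,0,0,0,0,0],[0.2,-1.6,0,0,0,0,0],[0,0,0,0,0,0,0],[0,0,0,0,0,0,0],[0,0,0,0,0,0,0],[0,0,0,0,0,0,0],[0,0,0,0,0,0,0],[0,0,0,0,0,0,0],[0,0,0,0,0,0,0],[0,0,0,0,0,0,0]]'; python3 go.py L11.png 2>/dev/null
```

```text
time_s: 72.65
tcp_pos: [0.557, 0.1253, 0.0986]
ee_rot: [[-1.0, -0.003, 0.015], [-0.003, 1.0, 0.011], [-0.015, 0.011, -1.0]]
wrist_force: [1.6, 14.2, -2.0]
gripper_width: 0.17
t 72.65 ang 1.428 jaw 17.15 F [ 1.6 14.2 -2. ] tcp [0.557  0.1253 0.0986]
 cap [102.7 128.4] [84, 113, 40, 31, 926] world [659.  52.]
 cap [296.5 131.3] [283, 117, 28, 29, 640] world [568.7  53.2]
  strip nan face y nan pad 4 jaw edge [142.  179.3] y [58.2, 76.9] orange rows (np.int64(168), np.int64(178), 11)
  strip 17.9 face y 68.4 pad 3 jaw edge [180.7] y [77.5] orange rows (np.int64(163), np.int64(180), 18)
  strip -79.5 face y 121.0 pad 2 jaw edge [182.4] y [78.2] orange rows (np.int64(138), np.int64(181), 44)
  strip 19.6 face y 68.7 pad 1 jaw edge [183.4] y [78.6] orange rows (np.int64(166), np.int64(182), 17)
```

```bash
python3 -m creep '[[0,2,0,0,0,0,0],[0,1.5,0,0,0,0,0],[0,1,0,0,0,0,0],[0,0,0,0,0,0,0],[0,0,0,0,0,0,0],[0,0,0,0,0,0,0],[0,0,0,0,0,0,0],[0,0,0,0,0,0,0],[0,0,0,0,0,0,0],[0,0,0,0,0,0,0]]'; python3 go.py L12.png 2>/dev/null
```

```text
time_s: 73.95
tcp_pos: [0.5568, 0.1257, 0.0986]
ee_rot: [[-1.0, -0.002, 0.013], [-0.002, 1.0, 0.005], [-0.013, 0.005, -1.0]]
wrist_force: [7.0, 0.7, -2.3]
gripper_width: 0.176
t 73.95 ang 1.423 jaw 17.06 F [ 7.   0.7 -2.3] tcp [0.5568 0.1257 0.0986]
 cap [102.5 128.1] [84, 113, 40, 31, 934] world [658.9  52.1]
 cap [296.1 130.8] [282, 117, 29, 29, 637] world [568.7  53.2]
  strip nan face y nan pad 4 jaw edge [141.8 179.4] y [58.2, 77.0] orange rows (np.int64(168), np.int64(178), 11)
  strip 17.8 face y 68.6 pad 3 jaw edge [180.7] y [77.6] orange rows (np.int64(163), np.int64(180), 18)
  strip 587.6 face y -139.7 pad 2 jaw edge [182.3] y [78.3] orange rows (np.int64(138), np.int64(181), 44)
  strip 19.2 face y 69.0 pad 1 jaw edge [183.2] y [78.7] orange rows (np.int64(166), np.int64(182), 17)
```

```bash
python3 -m creep '[[-2.5,0,0,0,0,0,0],[0,0,0,0,0,0,0],[0,0,0,0,0,0,0],[0,0,0,0,0,0,0.38],[0,0,0,0,0,0,0.38],[0,0,0,0,0,0,0.38],[0,0,0,0,0,0,0.38],[0,0,0,0,0,0,0.38],[0,0,0,0,0,0,0.38],[0,0,0,0,0,0,0.38]]'; python3 go.py L13.png 2>/dev/null
```

```text
time_s: 75.25
tcp_pos: [0.5544, 0.1238, 0.0953]
ee_rot: [[-1.0, -0.0, -0.0], [-0.0, 1.0, -0.0], [0.0, -0.0, -1.0]]
wrist_force: [-0.2, 0.1, -0.2]
gripper_width: 0.378
t 75.25 ang 1.448 jaw 17.56 F [-0.2  0.1 -0.2] tcp [0.5544 0.1238 0.0953]
 cap [ 91.8 132.8] [73, 117, 41, 32, 969] world [658.9  52. ]
 cap [289.6 135.4] [276, 121, 28, 30, 662] world [568.7  53.3]
  strip nan face y nan pad 4 jaw edge [146.5 184.9] y [58.2, 77.0] orange rows (np.int64(173), np.int64(184), 12)
  strip 17.8 face y 68.7 pad 3 jaw edge [185.9] y [77.6] orange rows (np.int64(168), np.int64(185), 18)
  strip -549.2 face y 501.2 pad 2 jaw edge [187.3] y [78.3] orange rows (np.int64(142), np.int64(186), 45)
  strip 19.4 face y 69.2 pad 1 jaw edge [188.3] y [78.9] orange rows (np.int64(170), np.int64(187), 18)
```

```bash
python3 -m creep '[[0,0,-40,0,0,0,0.38],[0,0,-45,0,0,0,0.38],[0,0,-45,0,0,0,0.38],[0,0,-40,0,0,0,0.38],[39,-10,0,0,0,0,0.35],[39,-10,0,0,0,0,0.35],[38.5,-9,0,0,0,0,0.35],[0,0,0,0,0,0,0.35],[0,0,0,0,0,0,0.35],[0,0,0,0,0,0,0.35]]'; python3 -m creep '[[0,0,40,0,0,0,0.35],[0,0,40,0,0,0,0.35],[0,0,40,0,0,0,0.35],[0,0,41,0,0,0,0.35],[0,0,0,0,0,0,0.35],[0,0,0,0,0,0,0],[0,0,0,0,0,0,0],[0,0,0,0,0,0,0],[0,0,0,0,0,0,0],[0,0,0,0,0,0,0]]'
```

```text
time_s: 76.55
tcp_pos: [0.4388, 0.0951, 0.2652]
ee_rot: [[-1.0, -0.0, -0.0], [-0.0, 1.0, -0.0], [0.0, -0.0, -1.0]]
wrist_force: [0.8, 0.0, -0.5]
gripper_width: 0.35
time_s: 77.8
tcp_pos: [0.439, 0.0953, 0.1058]
ee_rot: [[-1.0, -0.001, 0.003], [-0.001, 1.0, 0.001], [-0.003, 0.001, -1.0]]
wrist_force: [-1.3, 0.4, 6.7]
gripper_width: 0.127
```

```bash
python3 -m creep '[[-3,0,0,0,0,0,0],[-6,0,0,0,0,0,0],[-10,0,0,0,0,0,0],[-12,0,0,0,0,0,0],[-12,0,0,0,0,0,0],[-12,0,0,0,0,0,0],[-12,0,0,0,0,0,0],[-12,0,0,0,0,0,0],[-12,0,0,0,0,0,0],[-12,0,0,0,0,0,0]]'; python3 -m creep '[[-12,0,0,0,0,0,0],[-12,0,0,0,0,0,0],[-12,0,0,0,0,0,0],[-12,0,0,0,0,0,0],[-12,0,0,0,0,0,0],[-12,0,0,0,0,0,0],[-12,0,0,0,0,0,0],[-12,0,0,0,0,0,0],[-8,0,0,0,0,0,0],[-5,0,0,0,0,0,0]]'
```

```text
time_s: 79.05
tcp_pos: [0.5372, 0.094, 0.1057]
ee_rot: [[-1.0, 0.0, -0.008], [0.0, 1.0, -0.002], [0.008, -0.002, -1.0]]
wrist_force: [-12.4, 2.5, 14.9]
gripper_width: 0.125
time_s: 80.3
tcp_pos: [0.6459, 0.0926, 0.1058]
ee_rot: [[-1.0, 0.0, -0.009], [0.0, 1.0, -0.004], [0.009, -0.004, -1.0]]
wrist_force: [-11.8, -3.5, 13.4]
gripper_width: 0.13
```

```bash
python3 -m creep '[[-5,0,0,0,0,0,0],[-5,0,0,0,0,0,0],[-5,0,0,0,0,0,0],[-5,0,0,0,0,0,0],[-2,0,0,0,0,0,0],[-2,0,0,0,0,0,0],[0,0,0,0,0,0,0],[0,0,0,0,0,0,0],[0,0,0,0,0,0,0],[0,0,0,0,0,0,0]]'; python3 -m creep '[[-2,0,0,0,0,0,0],[-2,0,0,0,0,0,0],[-2,0,0,0,0,0,0],[0,0,0,0,0,0,0],[0,0,0,0,0,0,0],[0,0,0,0,0,0,0],[0,0,0,0,0,0,0],[0,0,0,0,0,0,0],[0,0,0,0,0,0,0],[0,0,0,0,0,0,0]]'
```

```text
time_s: 81.55
tcp_pos: [0.67, 0.0923, 0.1058]
ee_rot: [[-1.0, 0.0, -0.009], [0.0, 1.0, -0.004], [0.009, -0.004, -1.0]]
wrist_force: [-9.3, -3.7, 10.8]
gripper_width: 0.122
time_s: 82.8
tcp_pos: [0.6739, 0.0923, 0.1058]
ee_rot: [[-1.0, 0.0, -0.014], [0.001, 1.0, -0.005], [0.014, -0.005, -1.0]]
wrist_force: [-14.8, -3.3, 13.7]
gripper_width: 0.126
```

```bash
python3 -m creep '[[-2,0,0,0,0,0,0],[-1.5,0,0,0,0,0,0],[0,0,0,0,0,0,0],[0,0,0,0,0,0,0],[0,0,0,0,0,0,0],[0,0,0,0,0,0,0],[0,0,0,0,0,0,0],[0,0,0,0,0,0,0],[0,0,0,0,0,0,0],[0,0,0,0,0,0,0]]'
```

```text
time_s: 84.05
tcp_pos: [0.6739, 0.0922, 0.1056]
ee_rot: [[-1.0, 0.001, -0.022], [0.001, 1.0, -0.006], [0.022, -0.006, -1.0]]
wrist_force: [-22.6, -1.9, 18.0]
gripper_width: 0.128
```

```bash
python3 -m creep '[[4.5,0,0,0,0,0,0],[0,0,0,0,0,0,0],[0,0,0,0,0,0,0],[0,0,0,0,0,0,0.35],[0,0,0,0,0,0,0.35],[0,0,0,0,0,0,0.35],[0,0,0,0,0,0,0.35],[0,0,-30,0,0,0,0.35],[0,0,-40,0,0,0,0.35],[0,0,-40,0,0,0,0.35]]'; python3 -m creep '[[0,0,-40,0,0,0,0.35],[40,20,0,0,0,0,0.35],[40,20,0,0,0,0,0.35],[40,20,0,0,0,0,0.35],[40,20,0,0,0,0,0.35],[0,0,0,0,0,0,0.35],[0,0,0,0,0,0,0.35],[0,0,0,0,0,0,0.35],[0,0,0,0,0,0,0.35],[0,0,0,0,0,0,0.35]]'; python3 - <<'E'
from h import *
st(); c=cam('wrist','end.png'); t=cam('top','endt.png')
for r in find_in('wrist','drawer_handle')[:2]: print('w',r,atz(c,r['xy'],.118))
for r in find_in('top','drawer_handle')[:2]: print('t',r,atz(t,r['xy'],.118))
print('expected',proj(c,(.673,.04,.118)))
print([int(v) for v in c['color'][:,:,2][int(proj(c,(.673,.04,.118))[1]),max(0,int(proj(c,(.673,.04,.118))[0])-60):][:120]])
for o,z in [('foam_rack',.045),('flask',.06),('reagent',.13)]:
    for r in find_in('top',o)[:1]: print(o,np.round(r['xy']),np.round(atz(t,r['xy'],z),3)[:2])
E
```

```text
time_s: 85.3
tcp_pos: [0.679, 0.095, 0.2152]
ee_rot: [[-1.0, -0.0, -0.0], [-0.0, 1.0, -0.0], [0.0, -0.0, -1.0]]
wrist_force: [0.2, -0.0, 0.7]
gripper_width: 0.348
time_s: 86.55
tcp_pos: [0.5193, 0.1745, 0.254]
ee_rot: [[-1.0, 0.001, -0.0], [0.001, 1.0, -0.0], [0.0, -0.0, -1.0]]
wrist_force: [0.3, -0.8, -0.2]
gripper_width: 0.351
86.55 [0.5193 0.1745 0.254 ] [[-1.0, 0.001, -0.0], [0.001, 1.0, -0.0], [0.0, -0.0, -1.0]] [ 0.3 -0.8 -0.2] 0.351
w {'xy': [70.5, 136.2], 'p': 0.93} [0.70686681 0.10173407 0.118     ]
t {'xy': [290.4, 167.0], 'p': 0.78} [0.7160603  0.09253442 0.118     ]
expected [104.31339267  46.43631026]
[173, 173, 172, 173, 173, 172, 172, 172, 173, 173, 173, 173, 173, 173, 172, 173, 173, 172, 173, 173, 173, 173, 173, 173, 173, 173, 172, 173, 173, 173, 173, 173, 173, 172, 163, 146, 132, 119, 116, 116, 116, 114, 116, 114, 115, 116, 115, 115, 111, 127, 185, 226, 232, 232, 234, 234, 236, 236, 235, 231, 225, 219, 213, 200, 187, 173, 154, 136, 131, 153, 170, 176, 171, 134, 80, 46, 43, 45, 45, 45, 44, 45, 44, 44, 43, 45, 45, 44, 45, 45, 46, 46, 45, 44, 45, 46, 46, 42, 48, 58, 62, 62, 62, 63, 63, 63, 60, 63, 62, 62, 62, 61, 62, 62, 62, 62, 62, 61, 62, 63]
foam_rack [204. 314.] [0.364 0.3  ]
flask [412. 192.] [ 0.67  -0.205]
```

```bash
python3 -c "
from station import finish_job; print(finish_job())"
```

```text
the job is handed in; nothing more can be done
None
```

I handed the job in at about 87 s. Both racks present are clamped in the drawer and it is pushed fully shut. No verdict was reported.

- **Opening:** I pulled the drawer to its out stop. On the first try at opening the lever, the drawer crept in by about 35 mm. I pushed the lever to its open stop with loose fingers instead, then pulled the drawer out again to its stop.
- **Loading:** Only the green and orange racks were there. Green stands on mat 4 and orange on mat 2, both upright, placed with a light floor contact and not tipped.
- **Clamping:** I turned the lever in small steps while following the tube caps and pads in the wrist camera. Both racks stopped moving when they met the fence, at about 15 mm of jaw travel. I went on to about 17 mm and let go. The jaw did not move on release.
- **Nip estimate:** Pad 4 is compressed about 2.3–2.5 mm by camera and lever angle. Pad 2 faced an orange rack, so its edge could not be read; I take it as the same because both racks stopped in the same step.
- **Closing:** The handle travelled 235 mm, and a further 3.5 mm of push only raised the force to about 23 N, so it is at its stop. Afterwards I released it and moved clear, with about 0 N at the wrist.

**Checks that disagreed or were not made:**
- In the last top picture, the network put the foam rack about 40 mm from where it started. I put that down to the arm partly covering it.
- In the same picture it gave the bottle's position as the flask and did not find the bottle. The arm was never knowingly near any of the three.
- In the same picture it put the handle at x ≈ 0.71–0.72, against 0.673 expected. A direct pixel check agreed with 0.673 to about a millimetre.
- I did not look at the racks again after the drawer was shut.

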